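# Drive jammed glass vials out of a heating block

## Robot

A 6-joint arm with a two-finger parallel gripper is mounted at the origin on the work surface; the furniture and walls round the work are solid. World frame = base frame: x ahead of the robot, y to its left, z up, the work surface at z = 0. Lengths are in m, angles in rad, forces in N, time in s.
With the tool pointing down it reaches from about 0.35 to 0.775 m from the base axis. Payload 7.3 kg.
Tool frame: the origin (TCP) lies between the finger pads; the fingertips stand 25 mm ahead of it and the grasp point (between the pads) lies 6 mm ahead of it; y points along the fingers, z is the direction in which the jaws open and shut, and the axes are right-handed (so a half turn about y gives the same grasp; the last joint's range is limited). The gripper opens to 92 mm and grips with 3 to 60 N. Pads are 19 mm wide; open, the fingers measure 130 mm over their backs; the gripper's body (75 mm by 190 mm) begins 47 mm behind the grasp point.
Start: joints at [-1.276, 0.342, 1.524, -0, 1.275, -0.146], TCP at [0.224, -0.475, 0.252] pointing down, gripper open.
Joint ranges: [-2.53, 2.53], [-0.77, 2.02], [0.04, 2.7], [-1, 4.14], [0.28, 2.66], [-3.11, 3.11]. Speed limits (rad/s): [2.57, 2.57, 3.14, 3.14, 3.14, 3.14].

## Interface

Orientations are given as [roll, pitch, yaw] about the fixed x, y, z axes, in that order (R = Rz(yaw) Ry(pitch) Rx(roll)).
In Python, from cell import sensors, read_camera, hand_in gives the robot as it stands. The module is installed in compiled form; this text tells all that it offers.
- The arm moves only by the tool send_rows, never from a script. Its argument "motion" is a list that holds one entry, the list of rows, each a list of 4 numbers: the shift along the tool's x, y, z in m, then the turn about the tool's y in degrees. In form: [[[tx, ty, tz, twist], ...]]. A call has 1 to 8 rows; each row is the pose to reach, as a shift and turn from the pose measured when the call began, along the tool's axes at that moment; what a row does not reach only later rows make up. A row lasts 1/10 s, in which the tool goes at most 50 mm and 8.59 degrees, less where a joint would pass 70% of its speed; a pose out of reach is approached as far as the arm can. A call with a gripper value outside its range is refused whole. "gripper" is the opening, from 0 (shut) to 1 (fully open), set as the call begins (left out, the last holds). The fingers move at their own pace and stop on an object; "grip_force" is the grip in N (left out, the last holds). Time passes only in rows, so rows that repeat a pose let the fingers close. It gives the time, the measured TCP pose, the force and the opening at its end, in the units of the state.
- sensors.observe(): the state, without advancing time (a new reading comes with each control period).
- read_camera(name): name is "scene" or "top"; returns a dict with "frame" (384x512x3 uint8, red, green, blue), "fx", "fy", "cx", "cy" (pixels), "extrinsics" (4x4, takes a point from world to camera coordinates). Camera axes: x right, y up, looking along -z (the intrinsics and any distortion apply to the point x, -y, -z); pixel columns grow to the right and rows downward; lengths in m; the calibration is good to about 2 mm. A picture is of the moment at which its call begins. There is no depth.
- hand_in(): hands the job in, once; it reports no verdict.
The state is a dict: "time": time; "qpos": joint angles; "qvel": joint speeds; "joint_efforts": joint torques, N m; "tool_pos": TCP position; "tool_rot": TCP orientation; "contact_force": force on the tool from outside, world axes, zero at the start; "torque": the same for the moment, N m; "opening": finger opening in m.
Only numpy, scipy, OpenCV 4.12 (cv2) and the standard library are available. Lean on these libraries where they do the work, as an engineer would, in place of code of your own. Each camera call takes 0.05 s, during which the arm holds its last target.

## Task

Three or four glass vials are jammed in the bores of the aluminium block: take the drift and, from the back of the block, push each one fully out onto the wire rails in front, easing it out without ramming it against the end stop. Then lay the drift in the aluminium wash tray and lay every vial on the floor of the grey tray, not one on top of another. The vials are thin glass: grip them gently (no more than 20 N), do not take hold of one before it is out of its bore, do not drop any, and leave the jars standing where they are.

Things in the scene. Friction and masses are not known exactly. Their poses are not given: they have to be found in the camera images.
- vial_block: aluminium heating-block insert lying on its side, fixed on a grey base plate (x +-110, y -48 to +152, 10 mm thick). Origin at the plate's underside (level with the wooden counter) under the middle of the aluminium; y along the bores from back to front (to the robot's left), x across them, z up. Aluminium: x +-105, y +-35, top z = 70 mm, screw heads to 75. Four through bores along y at x = -78, -26, 26, 78 mm, axes at z = 45.
- bores (a point): point on the back face (y = -35 mm) in the middle of the row of bores, at the height of their axes. Bores are 28 mm in diameter; at most one vial in each, cap to the front, both ends 3 to 7 mm inside the faces. A sprung nylon shoe in the bore's roof holds it: 6 to 15 N of push slide it forward until its base is 5 mm short of the front face, then it slides freely. One bore may be empty.
- rails (a point): middle of the row of wire rails in front of the block (y = 87 mm), at their top. Two 6 mm rails before each bore, 9 mm either side of its axis, tops at z = 33 mm, carry the vial level at bore height as it comes out and keep it from rolling; base plate under them at z = 10 mm. End stop with rubber face at y = 139 mm, top z = 46 mm. A vial is clear of its bore when its middle is at y > 65 mm.
- drift: drift (push rod): black square handle 28 x 28 x 45 mm with a round steel rod, 15 mm diameter, 110 mm long, out of one end; 0.2 to 0.33 kg, mass mostly in the handle, so it lies level. Origin at the middle of the handle's underside; y along the rod to its tip (at y = 132.5 mm), rod axis 14 mm above the underside. Lies on the wooden counter (top at z = 6 mm; the grey one on the left is z = 0) behind the block at the start, tip towards the block.
- drift_tip (a point): centre of the flat end of the drift's rod
- vial_tray: grey plastic tray, open at the top, 185 (x) x 235 (y) x 52 mm, walls and floor 3 mm, loose, on the robot's left. Origin at the middle of its underside.
- wash_tray: aluminium tray, open at the top, 135 (x) x 195 (y) x 48 mm, walls 3 mm, floor 2 mm, loose, on the robot's right. Origin at the middle of its underside.
- vial1: amber glass vial, round, 26 mm diameter, 60 mm long, 40 to 65 g, white cap (23 mm diameter, last 13 mm) at +y, flat base at -y. Origin mid-length on its axis, y towards the cap. Absent in some starts. Thin glass: never pressed by the fingers with over 20 N each (40 N in all), pushed by the drift with over 40 N, or dropped 25 mm or more.
- vial2: amber glass vial, round, 26 mm diameter, 60 mm long, 40 to 65 g, white cap (23 mm diameter, last 13 mm) at +y, flat base at -y. Origin mid-length on its axis, y towards the cap. Absent in some starts. Thin glass: never pressed by the fingers with over 20 N each (40 N in all), pushed by the drift with over 40 N, or dropped 25 mm or more.
- vial3: amber glass vial, round, 26 mm diameter, 60 mm long, 40 to 65 g, white cap (23 mm diameter, last 13 mm) at +y, flat base at -y. Origin mid-length on its axis, y towards the cap. Absent in some starts. Thin glass: never pressed by the fingers with over 20 N each (40 N in all), pushed by the drift with over 40 N, or dropped 25 mm or more.
- vial4: amber glass vial, round, 26 mm diameter, 60 mm long, 40 to 65 g, white cap (23 mm diameter, last 13 mm) at +y, flat base at -y. Origin mid-length on its axis, y towards the cap. Absent in some starts. Thin glass: never pressed by the fingers with over 20 N each (40 N in all), pushed by the drift with over 40 N, or dropped 25 mm or more.
- jar_mid: plastic ointment jar with screw lid that stands by and is left where it is; 68 x 68 x 50 mm. Origin at the middle of its underside, z up.
- jar_right: plastic ointment jar with screw lid that stands by and is left where it is; 58 x 58 x 40 mm. Origin at the middle of its underside, z up.

How it is judged:
By the outcome, as a careful person would: the job done as asked, in the order asked, and still so for the second after the job is handed in, with the robot touching nothing.
Of vial1, vial2, vial3, vial4 only 3 to 4 are there at a start; the rules pass over those that are not, and their reading is None.
At some moment in a run one of drift, vial_tray, wash_tray may be knocked a few centimetres aside while the robot is not near it.
It also fails if it takes over 200 s, if anything falls off the work surface, if the arm or the gripper's body presses on something with over 40 N, if the wrist force passes 120 N, or if a joint passes its speed limit or range.

## Working session

There is one attempt and no reset: what is moved stays moved. The work goes in short steps, Python scripts to look and compute and a tool call to move; the robot and the scene stay as the last step left them, time stands still between calls to the robot, and variables do not carry over. Pictures are saved under pics/ and viewed, and the job is handed in when it is done.

Besides the shell and the picture viewer there is one more tool, called as name(argument=value, ...) on one line, values as JSON. send_rows: Moves the arm, as the interface text tells. Its arguments: {"type":"object","properties":{"motion":{"type":"array"},"gripper":{"type":"number"},"grip_force":{"type":"number"}},"required":["motion"]}

```bash
ls; mkdir -p pics; cat > h.py <<'E'
import numpy as np, cv2
from cell import sensors, read_camera, hand_in
def snap(name,fn):
    c=read_camera(name); cv2.imwrite('pics/'+fn,c['frame'][:,:,::-1]); np.savez('pics/'+fn+'.npz',**{k:np.array(v) for k,v in c.items()}); return c
def load(fn): 
    d=np.load('pics/'+fn+'.npz'); return {k:d[k] for k in d.files}
def ray(c,u,v):
    E=np.array(c['extrinsics']);R=E[:3,:3];t=E[:3,3]
    d=np.array([(u-c['cx'])/c['fx'],-(v-c['cy'])/c['fy'],-1.]); return -R.T@t, R.T@d
def px2w(c,u,v,z):
    o,d=ray(c,u,v); return o+d*(z-o[2])/d[2]
def w2px(c,p):
    E=np.array(c['extrinsics']);q=E[:3,:3]@np.array(p)+E[:3,3]
    return np.array([c['cx']+c['fx']*q[0]/-q[2], c['cy']+c['fy']*(-q[1])/-q[2]])
E
python3 - <<'E'
from h import *
s=sensors.observe(); print(s)
for n in('scene','top'):
    c=snap(n,n+'0.png'); print({k:v for k,v in c.items() if k!='frame'})
E
```

```text
pics
{'time': 0.0, 'qpos': array([-1.27598711e+00,  3.42719809e-01,  1.52501611e+00, -1.83389515e-05,
        1.27543641e+00, -1.46027914e-01]), 'qvel': array([-7.16992047e-05, -1.02458037e-03,  1.02801544e-03, -2.86840507e-04,
       -8.29600210e-04, -4.09611985e-04]), 'joint_efforts': array([-1.11443722e-03, -4.31248212e+01, -2.44212538e+01,  7.17292889e-02,
        5.61598269e-02, -1.34935053e-04]), 'tool_pos': array([ 0.22390614, -0.47443803,  0.25104678]), 'tool_rot': array([-1.57236175e+00,  2.12508534e-04, -2.70075034e+00]), 'contact_force': array([-0.58586677,  0.07081138,  0.41185668]), 'torque': array([ 0.01232123,  0.00563594, -0.0672857 ]), 'opening': 0.09156850859740191}
{'fx': 387.44302806692644, 'fy': 387.44302806692644, 'cx': 255.75172894835453, 'cy': 187.21369147180982, 'extrinsics': array([[-0.87195226, -0.48935606,  0.01516246,  0.43851621],
       [ 0.2993613 , -0.50839543,  0.80741371, -0.2266143 ],
       [-0.38740427,  0.70856526,  0.58979081, -1.07661816],
       [ 0.        ,  0.        ,  0.        ,  1.        ]])}
{'fx': 487.50967534758973, 'fy': 487.50967534758973, 'cx': 246.92365574452805, 'cy': 182.63416070593786, 'extrinsics': array([[-0.01432246, -0.99989405,  0.00259848, -0.02986776],
       [ 0.99370682, -0.01394501,  0.11114087, -0.50330729],
       [-0.11109286,  0.00417393,  0.99380126, -1.50391545],
       [ 0.        ,  0.        ,  0.        ,  1.        ]])}
```

```bash
cd pics; python3 -c "
import cv2
for n in('scene0','top0'):
    i=cv2.imread(n+'.png'); cv2.imwrite(n+'b.png',cv2.resize(i,(800,600),interpolation=cv2.INTER_CUBIC))"
```

```text
(no output)
```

View pics/scene0b.png

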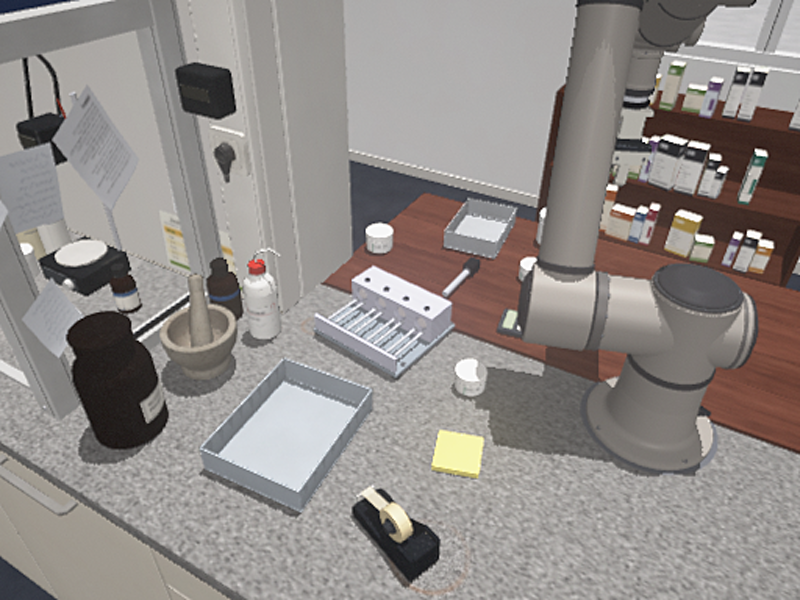

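View pics/top0b.png

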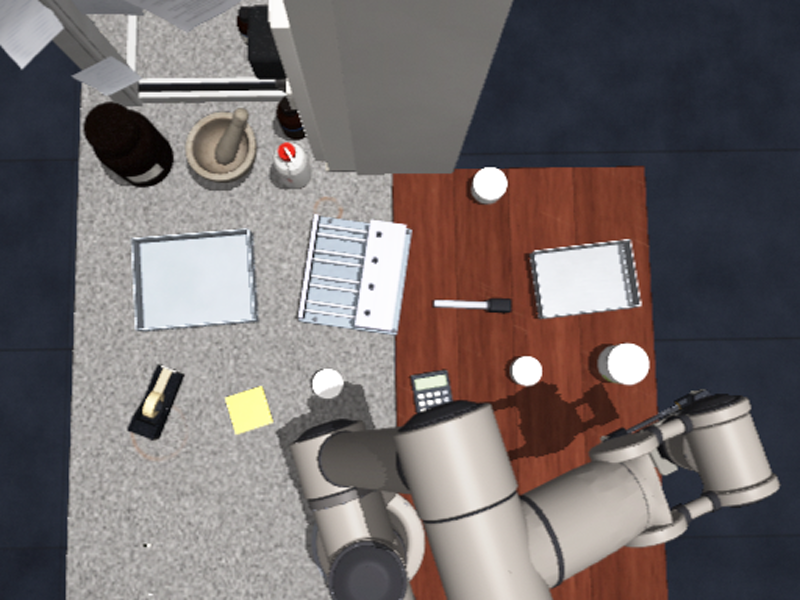

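The top view shows the block with its aluminium bar at about (385,275) in the 800-px image, the drift at (470,305) with its tip at (434,303), the wash tray at (585,280) and the grey tray at (195,280). I'll zoom in for precise measurements.

```bash
cd pics; python3 -c "
import cv2
i=cv2.imread('top0.png')
cv2.imwrite('t1.png',cv2.resize(i[130:230,185:345],(800,500),interpolation=cv2.INTER_CUBIC))
cv2.imwrite('t2.png',cv2.resize(i[140:215,80:170],None,fx=6.6,fy=6.6,interpolation=cv2.INTER_CUBIC))
cv2.imwrite('t3.png',cv2.resize(i[140:215,330:420],None,fx=6.6,fy=6.6,interpolation=cv2.INTER_CUBIC))
i=cv2.imread('scene0.png')
cv2.imwrite('s1.png',cv2.resize(i[160:250,190:320],None,fx=6,fy=6,interpolation=cv2.INTER_CUBIC))
"
```

```text
(no output)
```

View pics/t1.png

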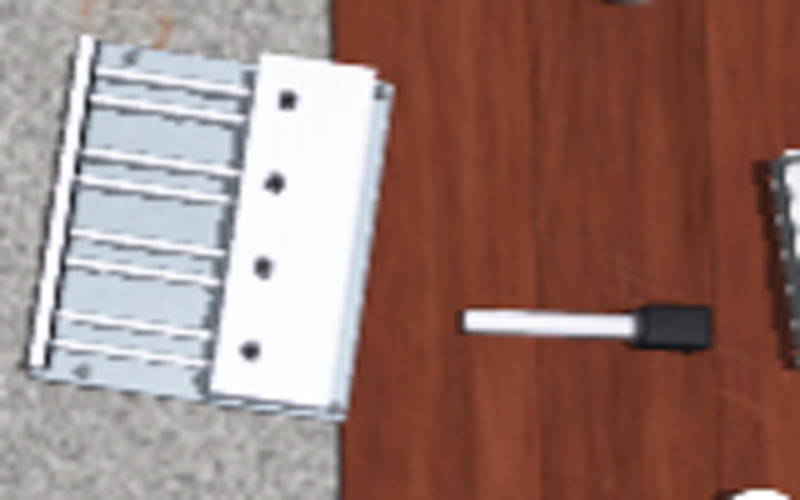

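View pics/t2.png

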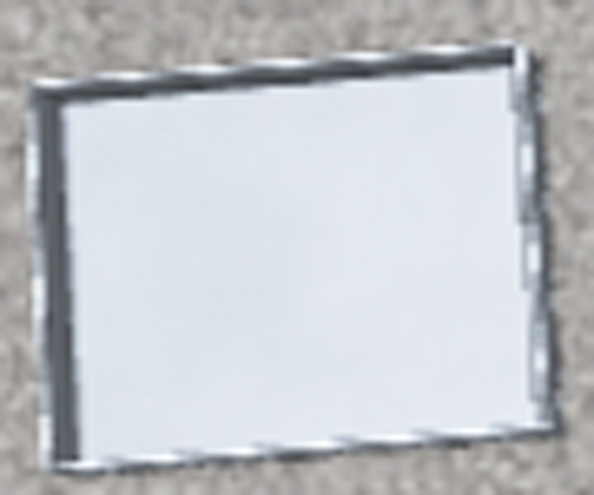

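View pics/t3.png

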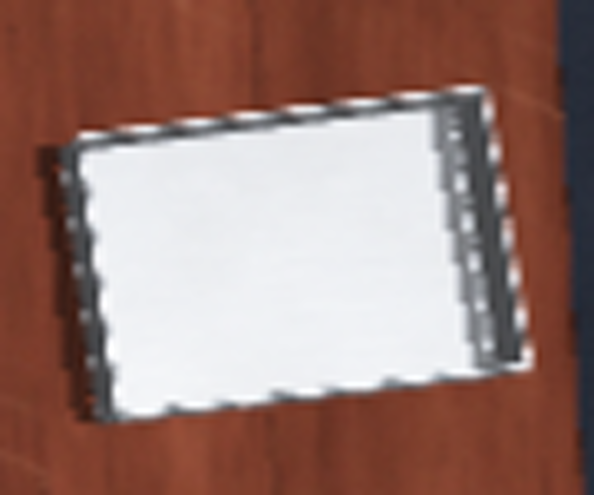

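View pics/s1.png

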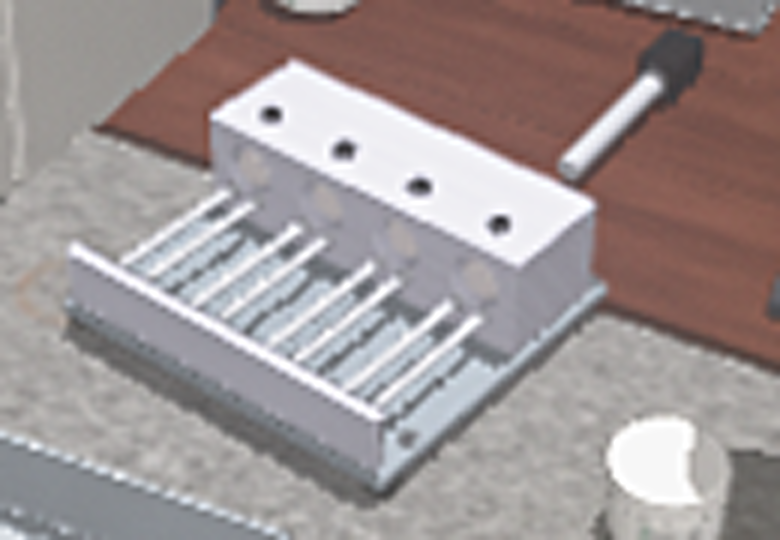

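```bash
cat > m.py <<'E'
from h import *
from scipy.optimize import least_squares
T=load('top0.png');S=load('scene0.png')
def o(u,v,k,x0,y0): return ((u+.5)/k-.5+x0,(v+.5)/k-.5+y0)
obs=[]
for (u,v),p in [((262,54),(105,35,70)),((378,70),(105,-35,70)),((212,392),(-105,35,70)),((330,405),(-105,-35,70))]: obs.append((T,o(u,v,5,185,130),p))
for (u,v),p in [((212,115),(105,35,70)),((290,60),(105,-35,70)),((595,205),(-105,-35,70)),((518,265),(-105,35,70))]: obs.append((S,o(u,v,6,190,160),p))
def W(q,p):
    a=q[2];p=np.array(p)/1000; return np.array([q[0]+np.cos(a)*p[0]-np.sin(a)*p[1],q[1]+np.sin(a)*p[0]+np.cos(a)*p[1],p[2]+.006])
def f(q): return np.concatenate([w2px(c,W(q,p))-uv for c,uv,p in obs])
r=least_squares(f,[.5,0,0]); print('block',r.x,np.degrees(r.x[2]),'\n',r.fun.reshape(-1,2).round(2))
for c,n in((T,'top'),(S,'scene')): pass
print('T only',least_squares(lambda q:f(q)[:8],[.5,0,0]).x,'S only',least_squares(lambda q:f(q)[8:],[.5,0,0]).x)
print('screws',[px2w(T,*o(u,v,5,185,130),.081).round(4) for u,v in((288,100),(275,183),(263,267),(250,350))])
print('expected',[W(r.x,(x,0,75)).round(4) for x in(78,26,-26,-78)])
print('drift handle',[px2w(T,*o(u,v,5,185,130),.034).round(4) for u,v in((639,306),(711,305),(711,350),(640,345))])
print('tip',px2w(T,*o(464,321,5,185,130),.020).round(4),'rod base',px2w(T,*o(637,326,5,185,130),.020).round(4))
print('tip S',px2w(S,*o(570,165,6,190,160),.020).round(4))
print('grey',[px2w(T,*o(u,v,6.6,80,140),.052).round(4) for u,v in((35,85),(522,47),(548,430),(50,468))])
print('wash',[px2w(T,*o(u,v,6.6,330,140),.054).round(4) for u,v in((78,138),(487,90),(527,367),(103,418))])
print(S['extrinsics'][:3,:3].T@-S['extrinsics'][:3,3])
def jar(u,v,z): return px2w(T,u*.64,v*.64,z).round(3)
print('jars',jar(327,383,.05),jar(526,370,.046),jar(626,363,.05),jar(490,185,.05))
E
python3 m.py
```

```text
block [ 0.51952968 -0.02761221 -0.15689832] -8.989611379673796 
 [[ 0.41 -0.07]
 [-0.23 -0.07]
 [ 0.4  -0.07]
 [-0.3   0.62]
 [-0.57  0.07]
 [ 0.16  0.21]
 [ 0.03 -0.48]
 [-0.15  0.24]]
T only [ 0.5198547  -0.0273952  -0.15512935] S only [ 0.51921026 -0.02793323 -0.16020185]
screws [array([ 0.5987, -0.0238,  0.081 ]), array([ 0.5476, -0.0152,  0.081 ]), array([ 0.4962, -0.0073,  0.081 ]), array([0.4459, 0.0012, 0.081 ])]
expected [array([ 0.5966, -0.0398,  0.081 ]), array([ 0.5452, -0.0317,  0.081 ]), array([ 0.4938, -0.0235,  0.081 ]), array([ 0.4425, -0.0154,  0.081 ])]
drift handle [array([ 0.4736, -0.2412,  0.034 ]), array([ 0.4736, -0.2863,  0.034 ]), array([ 0.4454, -0.2854,  0.034 ]), array([ 0.4492, -0.2411,  0.034 ])]
tip [ 0.467  -0.1326  0.02  ] rod base [ 0.4623 -0.2416  0.02  ]
tip S [ 0.467  -0.1399  0.02  ]
grey [array([0.6017, 0.466 , 0.052 ]), array([0.6167, 0.2366, 0.052 ]), array([0.4354, 0.2234, 0.052 ]), array([0.421 , 0.4549, 0.052 ])]
wash [array([ 0.565 , -0.3313,  0.054 ]), array([ 0.5852, -0.5251,  0.054 ]), array([ 0.454 , -0.5373,  0.054 ]), array([ 0.4329, -0.3382,  0.054 ])]
[0.03311828 0.86223512 0.811302  ]
jars [0.31  0.081 0.05 ] [ 0.33  -0.31   0.046] [ 0.341 -0.506  0.05 ] [ 0.701 -0.249  0.05 ]
```

```bash
cat >> h.py <<'E'
from scipy.spatial.transform import Rotation as Ro
B=np.array([.5195,-.0276,np.radians(-9.1)])
def blk(x,y,z):
    a=B[2];x,y,z=x/1e3,y/1e3,z/1e3
    return np.array([B[0]+np.cos(a)*x-np.sin(a)*y,B[1]+np.sin(a)*x+np.cos(a)*y,z+.006])
def go(p,yawdeg=None,s=None):
    s=s or sensors.observe(); R=Ro.from_euler('xyz',s['tool_rot'])
    d=R.inv().apply(np.array(p)-s['tool_pos']); yaw=np.degrees(s['tool_rot'][2])
    tw=0 if yawdeg is None else -((yawdeg-yaw+180)%360-180)
    print('shift mm',(d*1000).round(1),'twist',round(tw,2),'| t',round(s['time'],2),'pos',s['tool_pos'].round(4),'rpy',np.degrees(s['tool_rot']).round(2),'F',s['contact_force'].round(1),'open',round(s['opening'],4))
E
python3 - <<'E'
from h import *
go([.4605,-.2635,.15],-92.7)
for x in(78,26,-26,-78): print(blk(x,-35,45).round(4))
E
```

```text
shift mm [-304.   101.3  -89.8] twist -62.04 | t 0.1 pos [ 0.2239 -0.4745  0.2511] rpy [-9.0080e+01  1.0000e-02 -1.5474e+02] F [ 0.9 -0.2 -0.8] open 0.092
[ 0.591  -0.0745  0.051 ]
[ 0.5396 -0.0663  0.051 ]
[ 0.4883 -0.058   0.051 ]
[ 0.4369 -0.0498  0.051 ]
```

send_rows(motion=[[[-0.304,0.101,-0.09,-62],[-0.304,0.101,-0.09,-62],[-0.304,0.101,-0.09,-62],[-0.304,0.101,-0.09,-62],[-0.304,0.101,-0.09,-62],[-0.304,0.101,-0.09,-62],[-0.304,0.101,-0.09,-62],[-0.304,0.101,-0.09,-62]]], gripper=0.7, grip_force=50)

```text
time: 0.9
tool_pos: [0.462, -0.2597, 0.1483]
tool_rot: [-1.574, 0.004, -1.61]
contact_force: [0.8, -0.4, -0.2]
opening: 0.0641
```

```bash
python3 - <<'E'
from h import *
go([.4605,-.2635,.035],-92.7)
snap('scene','s1a.png')
i=cv2.imread('pics/s1a.png');cv2.imwrite('pics/s1b.png',cv2.resize(i[100:250,150:350],None,fx=4,fy=4,interpolation=cv2.INTER_CUBIC))
E
```

```text
shift mm [  4.3 113.3  -1.1] twist 0.48 | t 0.9 pos [ 0.462  -0.2597  0.1483] rpy [-90.15   0.23 -92.22] F [ 0.8 -0.4 -0.2] open 0.0641
```

View pics/s1b.png

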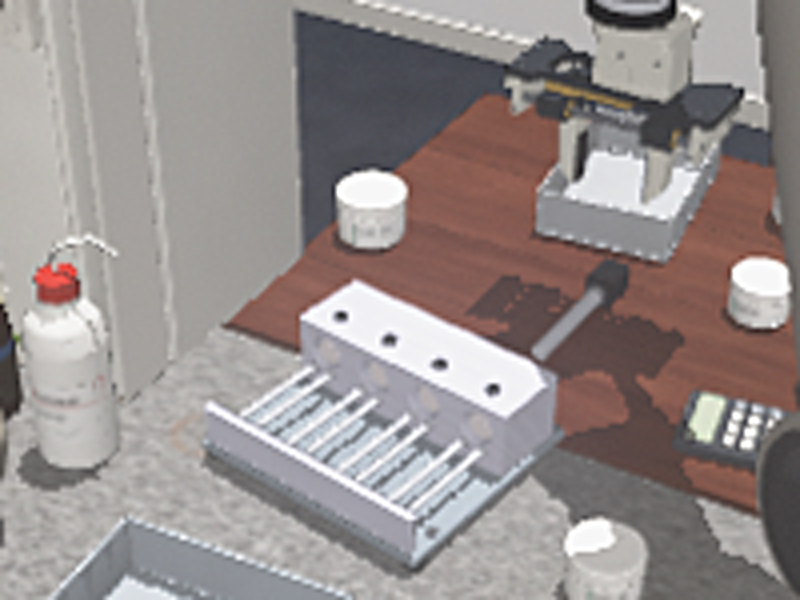

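The gripper is open over the drift. The handle is at about (610,285) in the crop, where it was before. I'll go down now.

send_rows(motion=[[[0.004,0.04,-0.001,0.5],[0.004,0.08,-0.001,0.5],[0.004,0.1,-0.001,0.5],[0.004,0.11,-0.001,0.5],[0.004,0.113,-0.001,0.5],[0.004,0.113,-0.001,0.5]]])

```text
time: 1.55
tool_pos: [0.46, -0.2652, 0.0365]
tool_rot: [-1.573, 0.002, -1.621]
contact_force: [0.2, -0.3, 0.4]
opening: 0.0642
```

send_rows(motion=[[[0,0,0,0],[0,0,0,0],[0,0,0,0],[0,0,0,0],[0,0,0,0],[0,0,0,0]]], gripper=0.0, grip_force=50)

```text
time: 2.15
tool_pos: [0.4602, -0.2653, 0.0367]
tool_rot: [-1.572, 0.002, -1.621]
contact_force: [0.5, 0.5, 2.3]
opening: 0.0278
```

```bash
python3 - <<'E'
from h import *
go([.4605,-.2635,.1],-99.1)
E
```

```text
shift mm [ -1.9 -63.3   0.1] twist 6.23 | t 2.15 pos [ 0.4602 -0.2653  0.0367] rpy [-90.08   0.12 -92.87] F [0.5 0.5 2.3] open 0.0278
```

```bash
python3 - <<'E'
from h import *
print(blk(-78,-194,61.7)); go(blk(-78,-194,61.7),-99.1)
E
```

```text
[ 0.41179906 -0.20682195  0.0677    ]
shift mm [-56.  -30.8 -51.3] twist 6.23 | t 2.15 pos [ 0.4602 -0.2653  0.0367] rpy [-90.08   0.12 -92.87] F [0.5 0.5 2.3] open 0.0278
```

send_rows(motion=[[[0,-0.02,0,0],[0,-0.031,0,0],[-0.02,-0.031,-0.02,2],[-0.04,-0.031,-0.04,4],[-0.056,-0.031,-0.051,6.2],[-0.056,-0.031,-0.051,6.2],[-0.056,-0.031,-0.051,6.2]]])

```text
time: 2.85
tool_pos: [0.4126, -0.2072, 0.0682]
tool_rot: [-1.571, 0.001, -1.728]
contact_force: [0.3, -0.7, -2.6]
opening: 0.0276
```

```bash
python3 - <<'E'
from h import *
go(blk(-78,-194,61.7),-99.1)
for n in('scene','top'): snap(n,n+'2.png')
i=cv2.imread('pics/scene2.png');cv2.imwrite('pics/s2b.png',cv2.resize(i[150:250,190:330],None,fx=5,fy=5,interpolation=cv2.INTER_CUBIC))
i=cv2.imread('pics/top2.png');cv2.imwrite('pics/t2b.png',cv2.resize(i[120:240,180:340],None,fx=5,fy=5,interpolation=cv2.INTER_CUBIC))
E
```

```text
shift mm [-0.2  0.5 -0.8] twist 0.09 | t 2.85 pos [ 0.4126 -0.2072  0.0682] rpy [-9.003e+01  7.000e-02 -9.901e+01] F [ 0.3 -0.7 -2.6] open 0.0276
```

View pics/s2b.png

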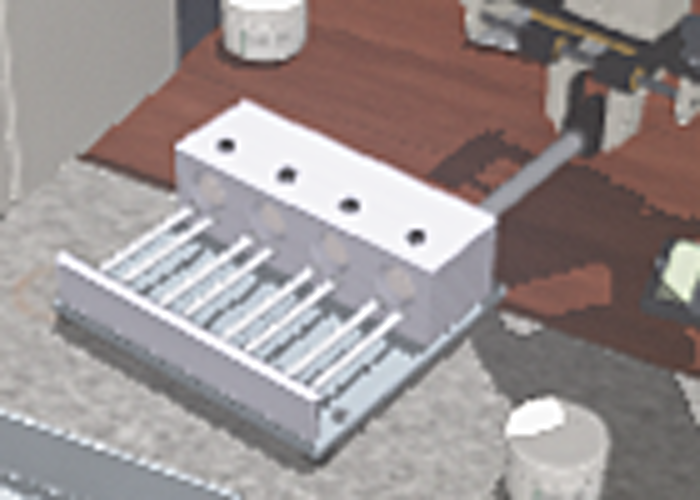

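View pics/t2b.png

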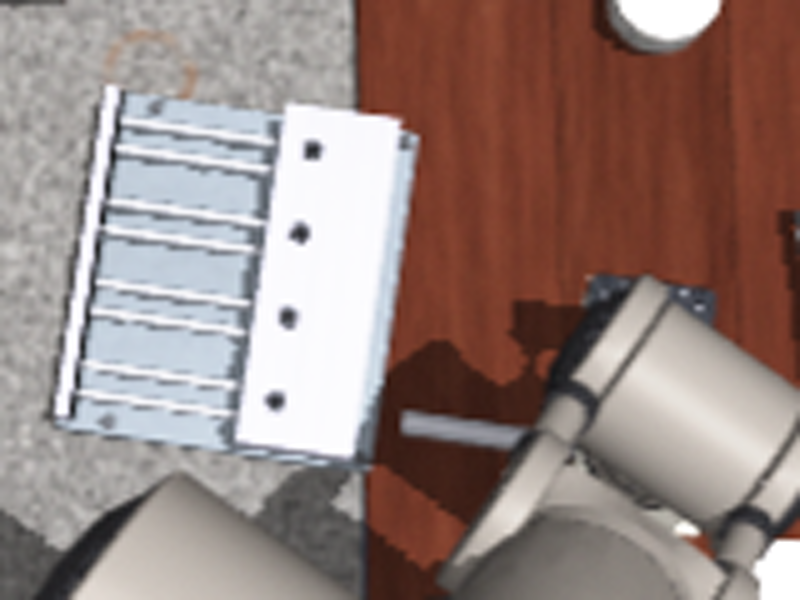

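The rod tip is at crop (401,423) in the top view, behind the bore nearest the robot. The scene view shows the rod level.

```bash
cat >> h.py <<'E'
def w2b(p):
    a=B[2];d=np.array(p)[:2]-B[:2]; return np.array([np.cos(a)*d[0]+np.sin(a)*d[1],-np.sin(a)*d[0]+np.cos(a)*d[1],p[2]-.006])*1e3
E
python3 - <<'E'
from h import *
c=load('top2.png')
f=lambda u,v:((u+.5)/5-.5+180,(v+.5)/5-.5+120)
print('tip',w2b(px2w(c,*f(401,423),.052)),'rod2',w2b(px2w(c,*f(515,436),.052)))
print('tcp',w2b(sensors.observe()['tool_pos']))
c2=load('scene2.png')
# visible rod upper outline at block corner
for y in(-60,-70,-80,-164): print(y,w2px(c2,blk(-78,y,45)), (w2px(c2,blk(-78,y,45))-[190,150])*5)
E
```

```text
tip [-78.0066958  -61.08131831  46.        ] rod2 [ -75.82200419 -131.63266238   46.        ]
tcp [ -76.68939534 -194.72578646   62.1126261 ]
-60 [285.77970372 192.69789742] [478.89851862 213.4894871 ]
-70 [287.51884758 191.28715745] [487.5942379  206.43578724]
-80 [289.24064201 189.8904908 ] [496.20321004 199.45245399]
-164 [303.05286252 178.68644259] [565.26431262 143.43221296]
```

send_rows(motion=[[[-0.015,0.0,0,0],[-0.024,0.0,0,0],[-0.027,0,0,0],[-0.029,0,0,0],[-0.031,0,0,0],[-0.033,0,0,0],[-0.035,0,0,0],[-0.037,0,0,0]]])

```text
time: 3.75
tool_pos: [0.4196, -0.1733, 0.0687]
tool_rot: [-1.568, -0.003, -1.728]
contact_force: [-2.7, -12.0, -1.7]
opening: 0.0273
```

```bash
python3 - <<'E'
from h import *
go(blk(-77,-91,61.7),-99.1);print(w2b(sensors.observe()['tool_pos']))
E
```

```text
shift mm [-68.7   0.8  -1.2] twist 0.12 | t 3.75 pos [ 0.4196 -0.1733  0.0687] rpy [-89.86  -0.15 -98.98] F [ -2.7 -12.   -1.7] open 0.0273
[ -75.63493196 -159.68060782   62.68910457]
```

send_rows(motion=[[[-0.005,0.0005,-0.001,0],[-0.009,0.001,-0.001,0],[-0.013,0.001,-0.001,0],[-0.017,0.001,-0.001,0],[-0.021,0.001,-0.001,0],[-0.025,0.001,-0.001,0],[-0.029,0.001,-0.001,0],[-0.033,0.001,-0.001,0]]])

```text
time: 4.55
tool_pos: [0.4248, -0.1431, 0.0684]
tool_rot: [-1.565, -0.007, -1.727]
contact_force: [-3.3, -12.1, -0.1]
opening: 0.028
```

```bash
python3 - <<'E'
from h import *
go(blk(-77,-91,61.7),-99.1);print(w2b(sensors.observe()['tool_pos']))
E
```

```text
shift mm [-38.    0.4  -1.6] twist 0.14 | t 4.55 pos [ 0.4248 -0.1431  0.0684] rpy [-89.66  -0.38 -98.96] F [ -3.3 -12.1  -0.1] open 0.028
[ -75.26642019 -128.98730475   62.3898506 ]
```

send_rows(motion=[[[-0.006,0.0,-0.001,0],[-0.01,0.0,-0.002,0],[-0.014,0.0,-0.002,0],[-0.018,0.0,-0.002,0],[-0.021,0.0,-0.002,0],[-0.024,0.0,-0.002,0],[-0.027,0.0,-0.002,0],[-0.03,0,-0.002,0]]])

```text
time: 5.35
tool_pos: [0.4284, -0.1149, 0.0688]
tool_rot: [-1.562, -0.009, -1.727]
contact_force: [0.6, -1.0, -2.7]
opening: 0.028
```

send_rows(motion=[[[-0.002,0,0,0],[-0.004,0,0,0],[-0.006,0,0,0],[-0.008,0,0,0],[-0.01,0,0,0],[-0.012,0,0,0],[-0.012,0,0,0]]])

```text
time: 6.05
tool_pos: [0.4302, -0.1027, 0.0686]
tool_rot: [-1.562, -0.009, -1.727]
contact_force: [-0.2, -0.5, -2.7]
opening: 0.0278
```

```bash
python3 - <<'E'
from h import *
go(blk(-77,-194,61.7),-99.1);print(w2b(sensors.observe()['tool_pos']))
for n in('scene','top'): snap(n,n+'3.png')
i=cv2.imread('pics/scene3.png');cv2.imwrite('pics/s3b.png',cv2.resize(i[150:250,190:330],None,fx=5,fy=5,interpolation=cv2.INTER_CUBIC))
i=cv2.imread('pics/top3.png');cv2.imwrite('pics/t3b.png',cv2.resize(i[120:240,180:340],None,fx=5,fy=5,interpolation=cv2.INTER_CUBIC))
E
```

```text
shift mm [105.7   1.9  -1. ] twist 0.15 | t 6.05 pos [ 0.4302 -0.1027  0.0686] rpy [-89.51  -0.51 -98.95] F [-0.2 -0.5 -2.7] open 0.0278
[-76.26603576 -88.2637203   62.62571118]
```

View pics/s3b.png

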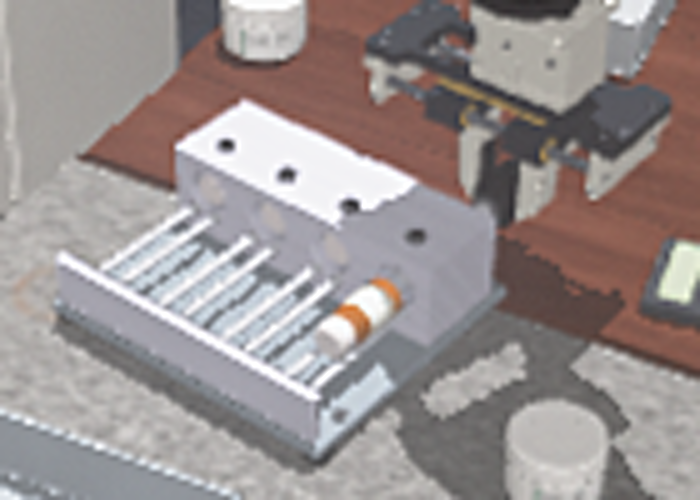

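View pics/t3b.png

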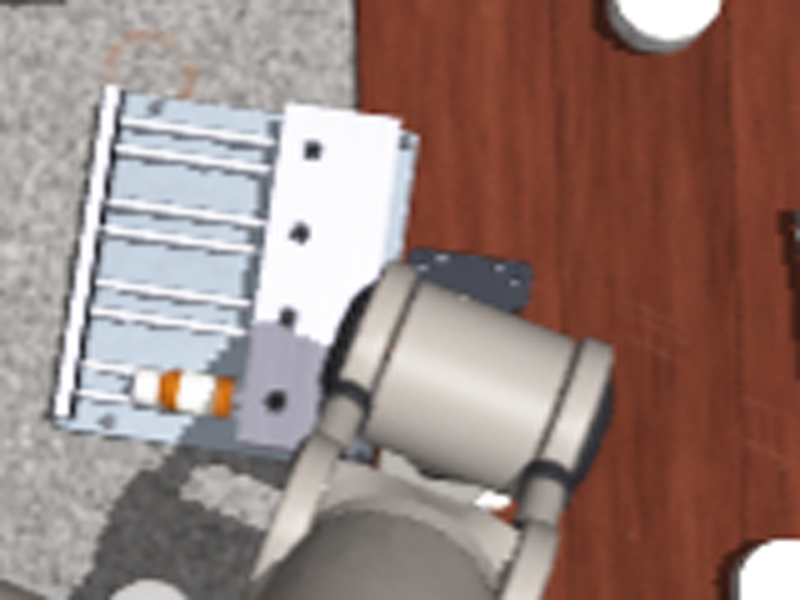

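Vial 1 is out on the rails, spanning (133,388) to (233,397) in the top crop, clear of the block and well short of the end stop.

```bash
python3 - <<'E'
from h import *
c=load('top3.png')
f=lambda u,v:((u+.5)/5-.5+180,(v+.5)/5-.5+120)
print('cap',w2b(px2w(c,*f(133,387),.054)),'base',w2b(px2w(c,*f(235,397),.054)))
go(blk(-25,-196,61.2),-99.1)
E
```

```text
cap [-79.96765806 105.36944986  48.        ] base [-77.01665359  42.31924379  48.        ]
shift mm [107.7   2.9  50.9] twist 0.14 | t 6.15 pos [ 0.4303 -0.1029  0.0687] rpy [-89.5   -0.51 -98.96] F [-0.5  0.5 -2.9] open 0.0278
```

send_rows(motion=[[[0.04,0,0,0],[0.08,0,0,0],[0.108,0.001,0,0],[0.108,0.001,0.025,0],[0.108,0.001,0.051,0],[0.108,0.001,0.051,0],[0.108,0.001,0.051,0]]])

```text
time: 6.85
tool_pos: [0.4636, -0.2173, 0.0687]
tool_rot: [-1.563, -0.008, -1.727]
contact_force: [-0.3, -0.1, -2.5]
opening: 0.0278
```

```bash
python3 - <<'E'
from h import *
go(blk(-25,-170,62),-99.1);print(w2b(sensors.observe()['tool_pos']))
c=snap('top','top4.png')
i=cv2.imread('pics/top4.png');cv2.imwrite('pics/t4b.png',cv2.resize(i[120:240,180:340],None,fx=5,fy=5,interpolation=cv2.INTER_CUBIC))
i=snap('scene','scene4.png')['frame'][:,:,::-1];cv2.imwrite('pics/s4b.png',cv2.resize(i[150:250,190:330],None,fx=5,fy=5,interpolation=cv2.INTER_CUBIC))
E
```

```text
shift mm [-26.1   0.5   0.3] twist 0.16 | t 6.85 pos [ 0.4636 -0.2173  0.0687] rpy [-89.56  -0.49 -98.94] F [-0.3 -0.1 -2.5] open 0.0278
[ -25.22076887 -196.14345761   62.69214358]
```

View pics/t4b.png

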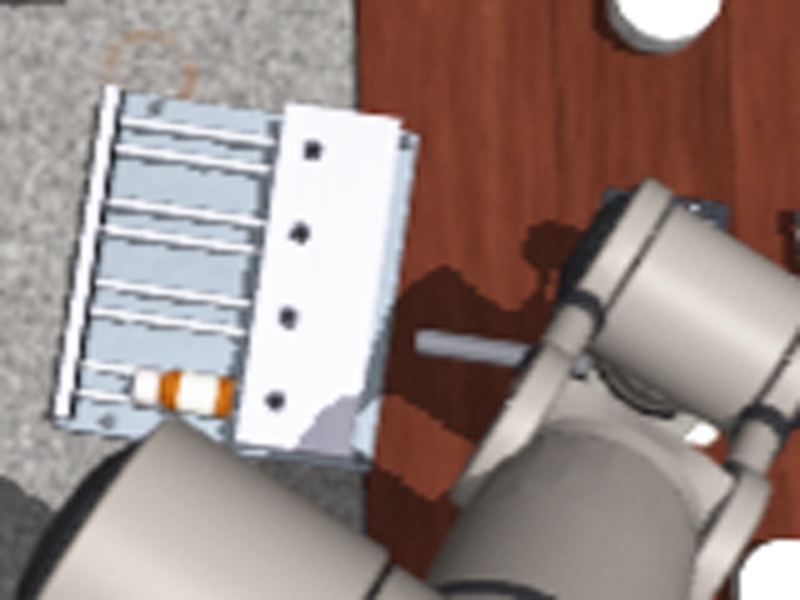

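View pics/s4b.png

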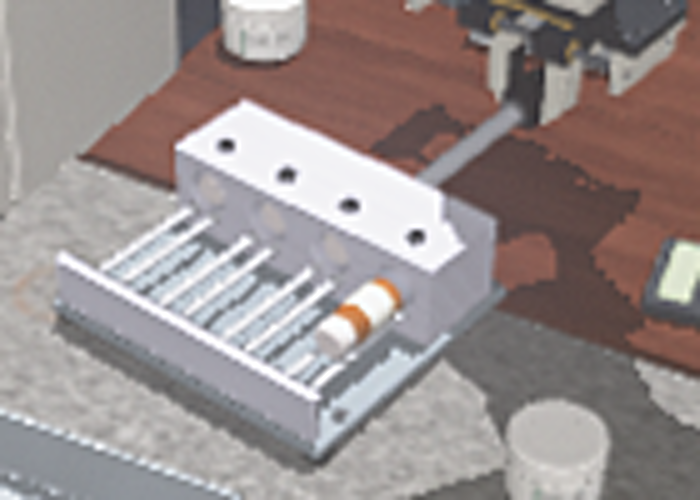

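The rod tip is at (416,342) in the top crop, opposite the second bore.

```bash
python3 - <<'E'
from h import *
c=load('top4.png')
f=lambda u,v:((u+.5)/5-.5+180,(v+.5)/5-.5+120)
print('tip',w2b(px2w(c,*f(416,342),.052)),w2b(px2w(c,*f(520,354),.052)))
c=load('scene4.png')
for y in (-85,-150): print((w2px(c,blk(-26,y,45))-[190,150])*5)
E
```

```text
tip [-27.05509707 -63.1829339   46.        ] [ -25.16281233 -127.7989921    46.        ]
[436.78855488 166.85108508]
[491.39038095 125.04272469]
```

send_rows(motion=[[[-0.012,0,0.001,0],[-0.024,0,0.001,0],[-0.026,0,0.001,0],[-0.026,0,0.001,0]]])

```text
time: 7.35
tool_pos: [0.4679, -0.1905, 0.0686]
tool_rot: [-1.564, -0.008, -1.725]
contact_force: [-0.2, -0.7, -3.1]
opening: 0.0276
```

send_rows(motion=[[[-0.003,0,0,0],[-0.007,0,0,0],[-0.012,0,0,0],[-0.018,0,0,0],[-0.024,0,0,0],[-0.03,0,0,0],[-0.036,0,0,0],[-0.042,0,0,0]]])

```text
time: 8.15
tool_pos: [0.4752, -0.1512, 0.0689]
tool_rot: [-1.561, -0.012, -1.725]
contact_force: [-2.1, -12.0, -2.0]
opening: 0.0273
```

```bash
python3 - <<'E'
from h import *
go(blk(-25,-90,61.7),-99.1);print(w2b(sensors.observe()['tool_pos']))
E
```

```text
shift mm [-39.    0.7  -0.7] twist 0.25 | t 8.15 pos [ 0.4752 -0.1512  0.0689] rpy [-89.43  -0.68 -98.85] F [ -2.1 -12.   -2. ] open 0.0273
[ -24.18454531 -129.02945723   62.9203455 ]
```

send_rows(motion=[[[-0.008,0,0,0],[-0.013,0,-0.001,0],[-0.018,0,-0.001,0],[-0.022,0,-0.001,0],[-0.025,0,-0.001,0],[-0.028,0,-0.001,0],[-0.031,0,-0.001,0],[-0.034,0,-0.001,0]]])

```text
time: 8.95
tool_pos: [0.4795, -0.1174, 0.0685]
tool_rot: [-1.561, -0.012, -1.726]
contact_force: [0.2, -0.6, -2.4]
opening: 0.0278
```

send_rows(motion=[[[-0.002,0,0,0],[-0.004,0,0,0],[-0.006,0,0,0],[-0.007,0,0,0],[-0.007,0,0,0]]])

```text
time: 9.45
tool_pos: [0.4805, -0.1103, 0.0684]
tool_rot: [-1.561, -0.012, -1.726]
contact_force: [-0.0, -0.6, -3.1]
opening: 0.0277
```

```bash
python3 - <<'E'
from h import *
go(blk(27,-196,61.7),-99.1);print(w2b(sensors.observe()['tool_pos']))
c=snap('top','top5.png')
i=cv2.imread('pics/top5.png');cv2.imwrite('pics/t5b.png',cv2.resize(i[120:240,180:340],None,fx=5,fy=5,interpolation=cv2.INTER_CUBIC))
E
```

```text
shift mm [108.4   2.5  52. ] twist 0.23 | t 9.45 pos [ 0.4805 -0.1103  0.0684] rpy [-89.44  -0.67 -98.87] F [-0.  -0.6 -3.1] open 0.0277
[-25.40963961 -87.79666217  62.40487237]
```

View pics/t5b.png

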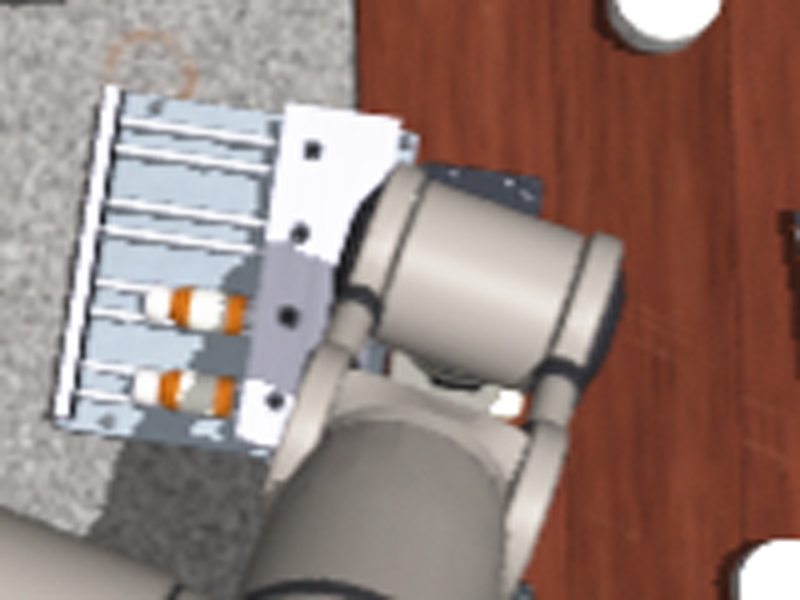

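The second vial is out, from (145,303) to (243,314) in the crop. Third bore next.

send_rows(motion=[[[0.04,0,0,0],[0.08,0,0,0],[0.108,0.0,0,0],[0.108,0.0,0.025,0],[0.108,0.0,0.052,0.2],[0.108,0.0,0.052,0.2],[0.108,0.0,0.052,0.2]]])

```text
time: 10.2
tool_pos: [0.5149, -0.2248, 0.0698]
tool_rot: [-1.562, -0.011, -1.729]
contact_force: [-0.5, 0.4, -1.7]
opening: 0.0274
```

```bash
python3 - <<'E'
from h import *
go(blk(27,-169,62),-99.1);print(w2b(sensors.observe()['tool_pos']))
c=snap('top','top6.png')
i=cv2.imread('pics/top6.png');cv2.imwrite('pics/t6b.png',cv2.resize(i[120:240,180:340],None,fx=5,fy=5,interpolation=cv2.INTER_CUBIC))
E
```

```text
shift mm [-26.5   1.5   0.3] twist 0.04 | t 10.2 pos [ 0.5149 -0.2248  0.0698] rpy [-89.5   -0.65 -99.06] F [-0.5  0.4 -1.7] open 0.0274
[  26.7027619  -195.48552002   63.75254572]
```

View pics/t6b.png

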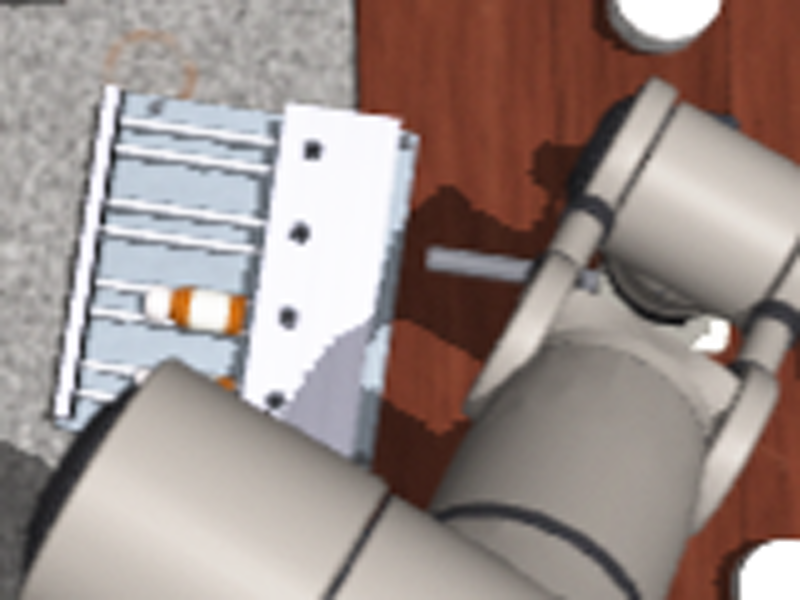

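The rod tip is at (427,259), opposite bore 3, so the spacing is consistent.

send_rows(motion=[[[-0.012,0,0.0,0],[-0.024,0,0.0,0],[-0.026,0,0.0,0],[-0.026,0,0.0,0]]])

```text
time: 10.65
tool_pos: [0.5185, -0.1979, 0.0696]
tool_rot: [-1.563, -0.011, -1.727]
contact_force: [-0.3, 0.4, -2.0]
opening: 0.0278
```

send_rows(motion=[[[-0.003,0,0,0],[-0.007,0,0,0],[-0.012,0,0,0],[-0.018,0,0,0],[-0.024,0,0,0],[-0.03,0,0,0],[-0.036,0,0,0],[-0.042,0,0,0]]])

```text
time: 11.45
tool_pos: [0.5256, -0.1589, 0.0698]
tool_rot: [-1.56, -0.015, -1.728]
contact_force: [-1.7, -10.9, -1.5]
opening: 0.0276
```

```bash
python3 - <<'E'
from h import *
go(blk(27,-90,62),-99.1);print(w2b(sensors.observe()['tool_pos']))
E
```

```text
shift mm [-38.7   1.2   0.2] twist 0.12 | t 11.45 pos [ 0.5256 -0.1589  0.0698] rpy [-89.39  -0.86 -98.98] F [ -1.7 -10.9  -1.5] open 0.0276
[  26.83120418 -128.69855329   63.81625849]
```

send_rows(motion=[[[-0.008,0,0,0],[-0.013,0,0,0],[-0.018,0,0,0],[-0.022,0,0,0],[-0.025,0,0,0],[-0.028,0,0,0],[-0.031,0,0,0],[-0.034,0,0,0]]])

```text
time: 12.25
tool_pos: [0.5309, -0.1254, 0.0693]
tool_rot: [-1.56, -0.015, -1.728]
contact_force: [0.6, -0.5, -3.2]
opening: 0.0277
```

send_rows(motion=[[[-0.002,0,0,0],[-0.004,0,0,0],[-0.006,0,0,0],[-0.007,0,0,0],[-0.007,0,0,0]]])

```text
time: 12.75
tool_pos: [0.532, -0.1183, 0.0692]
tool_rot: [-1.56, -0.015, -1.728]
contact_force: [-0.1, 0.4, -2.9]
opening: 0.0276
```

```bash
python3 - <<'E'
from h import *
go(blk(79,-196,62.5),-99.1);print(w2b(sensors.observe()['tool_pos']))
c=snap('top','top7.png')
i=cv2.imread('pics/top7.png');cv2.imwrite('pics/t7b.png',cv2.resize(i[120:240,180:340],None,fx=5,fy=5,interpolation=cv2.INTER_CUBIC))
E
```

```text
shift mm [108.5   2.9  52.1] twist 0.09 | t 12.75 pos [ 0.532  -0.1183  0.0692] rpy [-89.39  -0.85 -99.01] F [-0.1  0.4 -2.9] open 0.0276
[ 26.72514237 -87.55329086  63.19915218]
```

View pics/t7b.png

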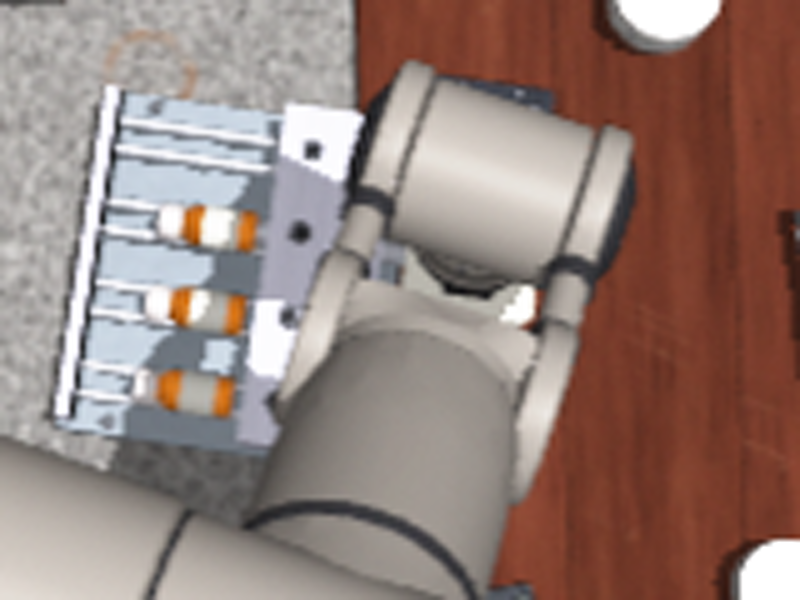

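The third vial is out, from (158,218) to (255,232). Fourth bore next, after checking clearance to the cabinet.

send_rows(motion=[[[0.04,0,0,0],[0.08,0,0,0],[0.108,0.001,0,0],[0.108,0.0015,0.025,0],[0.108,0.0015,0.052,0],[0.108,0.0015,0.052,0],[0.108,0.0015,0.052,0]]])

```text
time: 13.5
tool_pos: [0.5663, -0.233, 0.0694]
tool_rot: [-1.561, -0.015, -1.728]
contact_force: [-0.3, 0.7, -2.3]
opening: 0.0278
```

```bash
python3 - <<'E'
from h import *
c=load('top0.png')
print('cab',px2w(c,395*.64,170*.64,.006),px2w(c,460*.64,172*.64,.006))
go(blk(79,-169,63),-99.1);print(w2b(sensors.observe()['tool_pos']))
c=snap('top','top8.png')
i=cv2.imread('pics/top8.png');cv2.imwrite('pics/t8b.png',cv2.resize(i[90:210,180:340],None,fx=5,fy=5,interpolation=cv2.INTER_CUBIC))
E
```

```text
cab [ 0.74595982 -0.0596004   0.006     ] [ 0.73987317 -0.19443195  0.006     ]
shift mm [-26.4   0.    0.4] twist 0.1 | t 13.5 pos [ 0.5663 -0.233   0.0694] rpy [-89.44  -0.83 -99.  ] F [-0.3  0.7 -2.3] open 0.0278
[  78.66826884 -195.41713921   63.39909202]
```

View pics/t8b.png

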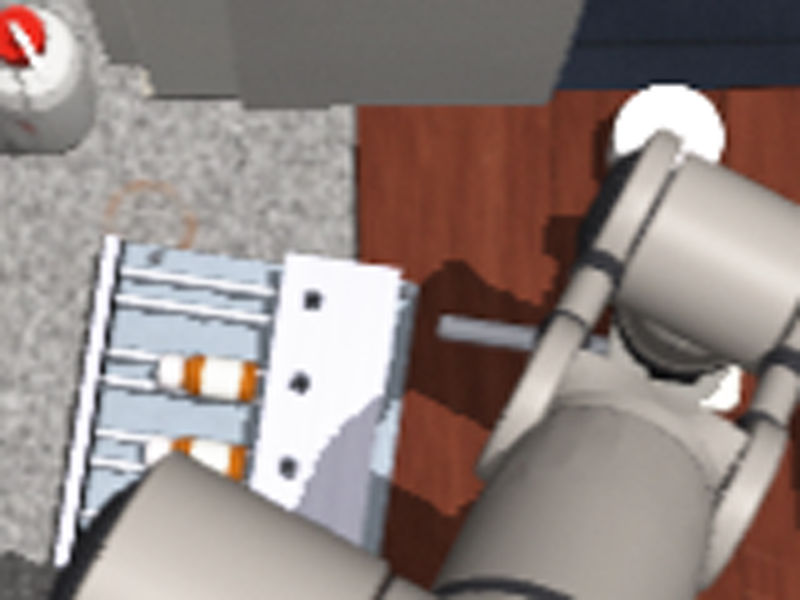

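The tip is at (439,326), opposite bore 4. The cabinet face is at x≈0.74, which leaves over 5 cm of clearance.

send_rows(motion=[[[-0.012,0,0.0,0],[-0.024,0,0.0,0],[-0.026,0,0.0,0],[-0.026,0,0.0,0]]])

```text
time: 13.95
tool_pos: [0.5698, -0.2061, 0.0692]
tool_rot: [-1.562, -0.014, -1.726]
contact_force: [0.2, 0.2, -2.5]
opening: 0.0275
```

send_rows(motion=[[[-0.003,0,0,0],[-0.007,0,0,0],[-0.012,0,0,0],[-0.018,0,0,0],[-0.024,0,0,0],[-0.03,0,0,0],[-0.036,0,0,0],[-0.042,0,0,0]]])

```text
time: 14.75
tool_pos: [0.5767, -0.1673, 0.0693]
tool_rot: [-1.559, -0.019, -1.727]
contact_force: [-1.6, -11.7, -1.4]
opening: 0.0279
```

```bash
python3 - <<'E'
from h import *
go(blk(79,-90,63),-99.1);print(w2b(sensors.observe()['tool_pos']))
E
```

```text
shift mm [-38.8  -0.4   0.5] twist 0.16 | t 14.75 pos [ 0.5767 -0.1673  0.0693] rpy [-89.35  -1.06 -98.94] F [ -1.6 -11.7  -1.4] open 0.0279
[  78.60556673 -128.84819804   63.27359551]
```

send_rows(motion=[[[-0.008,0,0,0],[-0.013,-0.0005,0,0],[-0.018,-0.0005,0,0],[-0.022,-0.0005,0,0],[-0.025,-0.0005,0,0],[-0.028,-0.0005,0,0],[-0.031,-0.0005,0,0],[-0.034,-0.0005,0,0]]])

```text
time: 15.55
tool_pos: [0.582, -0.1337, 0.0692]
tool_rot: [-1.559, -0.018, -1.728]
contact_force: [-0.8, -0.3, -2.5]
opening: 0.0274
```

send_rows(motion=[[[-0.002,0,0,0],[-0.004,0,0,0],[-0.006,0,0,0],[-0.007,0,0,0],[-0.007,0,0,0]]])

```text
time: 16.05
tool_pos: [0.5831, -0.1265, 0.069]
tool_rot: [-1.559, -0.018, -1.727]
contact_force: [-0.1, -0.2, -2.9]
opening: 0.0272
```

```bash
python3 - <<'E'
from h import *
go(blk(79,-196,63),-99.1);print(w2b(sensors.observe()['tool_pos']))
c=snap('top','top9.png')
i=cv2.imread('pics/top9.png');cv2.imwrite('pics/t9b.png',cv2.resize(i[90:240,180:340],None,fx=4,fy=4,interpolation=cv2.INTER_CUBIC))
E
```

```text
shift mm [108.3   2.    0.3] twist 0.14 | t 16.05 pos [ 0.5831 -0.1265  0.069 ] rpy [-89.35  -1.05 -98.96] F [-0.1 -0.2 -2.9] open 0.0272
[ 78.41180229 -87.64919658  62.99150869]
```

View pics/t9b.png

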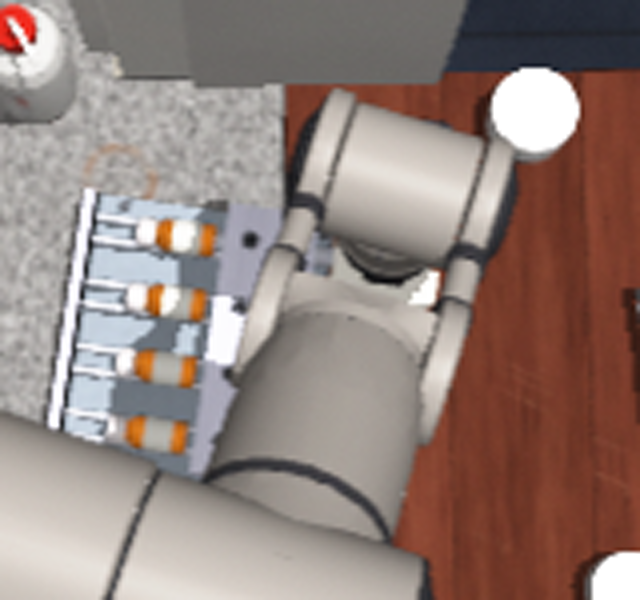

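All four vials are on the rails. I'll retreat, lift and recheck the wash tray.

send_rows(motion=[[[0.04,0,0,0],[0.08,0,0,0],[0.115,0.0,0,0],[0.13,-0.03,0,0],[0.13,-0.07,0,0],[0.13,-0.07,0,0]]])

```text
time: 16.7
tool_pos: [0.5647, -0.256, 0.1471]
tool_rot: [-1.549, -0.022, -1.729]
contact_force: [1.3, 0.0, -2.3]
opening: 0.0276
```

```bash
python3 - <<'E'
from h import *
s=sensors.observe();go([.515,-.488,.15],-84.1)
for n in('top','scene'):
  c=snap(n,n+'10.png')
  cv2.imwrite('pics/%s10b.png'%n,cv2.resize(c['frame'][:,:,::-1],(800,600),interpolation=cv2.INTER_CUBIC))
E
```

```text
shift mm [236.9   2.1 -12.5] twist -14.97 | t 16.7 pos [ 0.5647 -0.256   0.1471] rpy [-88.77  -1.27 -99.07] F [ 1.3  0.  -2.3] open 0.0276
```

View pics/top10b.png

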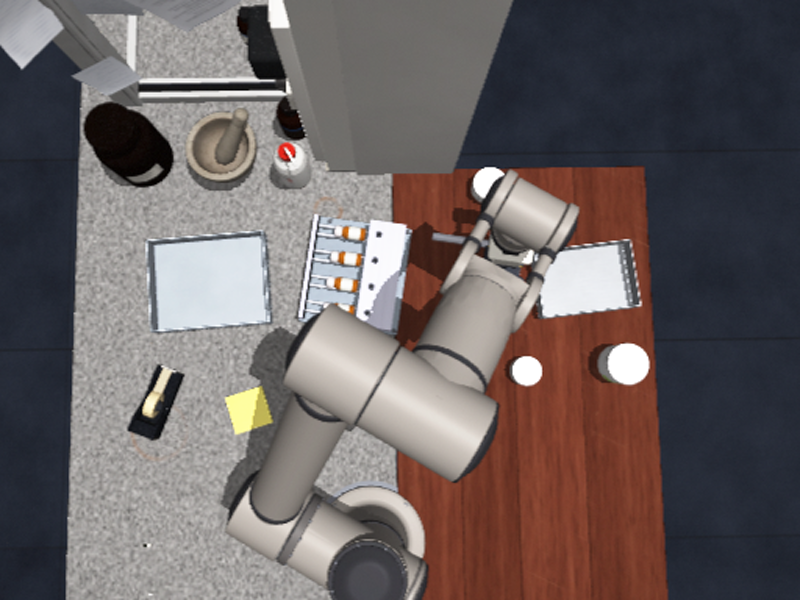

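View pics/scene10b.png

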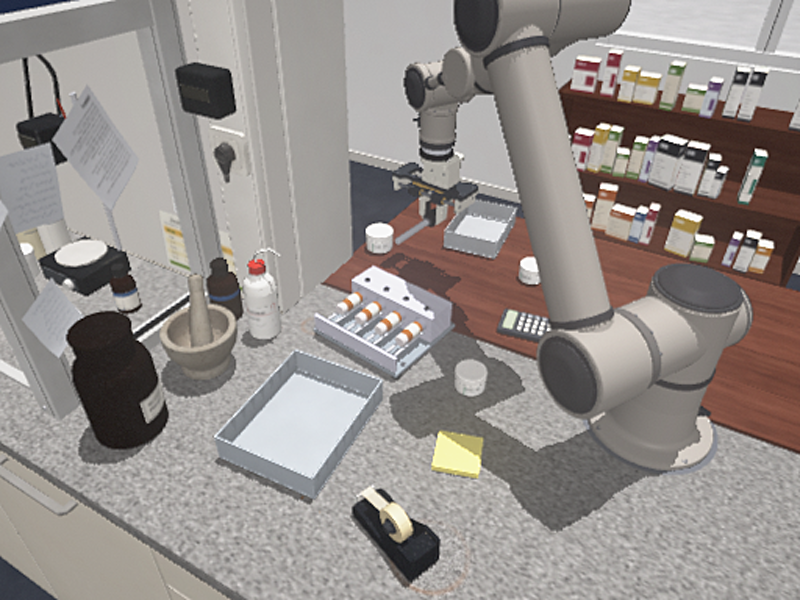

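The wash tray hasn't moved (centre about (585,280)). The grey tray has been knocked about 3 cm to the robot's right and is now at (210,282). I'll move the drift over the wash tray.

send_rows(motion=[[[0.04,0,-0.002,-3],[0.08,0,-0.004,-6],[0.12,0.0,-0.006,-9],[0.16,0.001,-0.008,-12],[0.2,0.002,-0.01,-15],[0.237,0.002,-0.0125,-15],[0.237,0.002,-0.0125,-15],[0.237,0.002,-0.0125,-15]]])

```text
time: 17.6
tool_pos: [0.5121, -0.4857, 0.1417]
tool_rot: [-1.565, -0.018, -1.467]
contact_force: [-1.3, 0.1, -3.5]
opening: 0.0278
```

```bash
python3 - <<'E'
from h import *
s=sensors.observe();go([.515,-.488,.04],-84.1)
for n in('top','scene'):
  c=snap(n,n+'11.png')
i=load('scene11.png')['frame'][:,:,::-1]
cv2.imwrite('pics/s11b.png',cv2.resize(i[80:200,240:400],None,fx=5,fy=5,interpolation=cv2.INTER_CUBIC))
i=load('top11.png')['frame'][:,:,::-1]
cv2.imwrite('pics/t11b.png',cv2.resize(i[120:240,300:460],None,fx=5,fy=5,interpolation=cv2.INTER_CUBIC))
E
```

```text
shift mm [  0.8 101.8   2.1] twist 0.03 | t 17.6 pos [ 0.5121 -0.4857  0.1417] rpy [-89.68  -1.03 -84.07] F [-1.3  0.1 -3.5] open 0.0278
```

View pics/s11b.png

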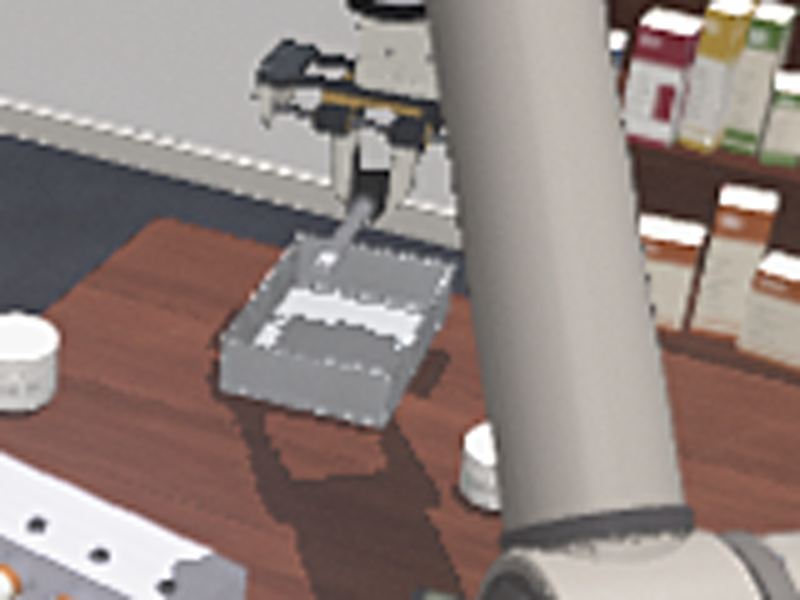

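View pics/t11b.png

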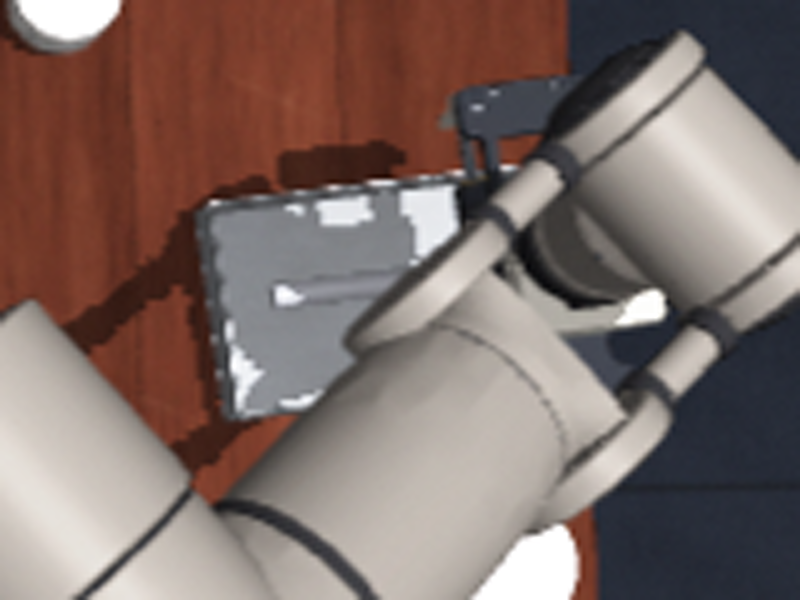

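The drift is over the tray, with its tip projected at (275,294) inside the rim. I'll lower it.

send_rows(motion=[[[0.001,0.03,0.002,0],[0.001,0.06,0.002,0],[0.001,0.08,0.002,0],[0.001,0.093,0.002,0],[0.001,0.098,0.002,0],[0.001,0.1,0.002,0],[0.001,0.101,0.002,0],[0.001,0.101,0.002,0]]])

```text
time: 18.5
tool_pos: [0.5165, -0.4874, 0.043]
tool_rot: [-1.563, -0.02, -1.465]
contact_force: [0.3, -0.3, -2.3]
opening: 0.0278
```

```bash
python3 - <<'E'
from h import *
go([.515,-.488,.0387],-84.1)
E
```

```text
shift mm [ 0.4  4.3 -1.6] twist 0.17 | t 18.5 pos [ 0.5165 -0.4874  0.043 ] rpy [-89.58  -1.17 -83.93] F [ 0.3 -0.3 -2.3] open 0.0278
```

send_rows(motion=[[[0,0.001,-0.001,0],[0,0.002,-0.0015,0],[0,0.003,-0.0015,0],[0,0.0035,-0.0015,0],[0,0.004,-0.0015,0],[0,0.004,-0.0015,0]]])

```text
time: 19.1
tool_pos: [0.515, -0.4877, 0.0394]
tool_rot: [-1.564, -0.021, -1.465]
contact_force: [-1.8, 0.7, 1.9]
opening: 0.0281
```

send_rows(motion=[[[0,0,0,0],[0,0,0,0],[0,0,0,0],[0,0,0,0],[0,0,0,0]]], gripper=0.6)

```text
time: 19.6
tool_pos: [0.5151, -0.4877, 0.0394]
tool_rot: [-1.563, -0.021, -1.465]
contact_force: [-0.2, -0.5, 0.6]
opening: 0.0551
```

send_rows(motion=[[[0,-0.02,0,0],[0,-0.06,0,0],[0,-0.1,0,0],[0,-0.14,0,0],[0,-0.16,0,0],[0,-0.16,0,0]]])

```text
time: 20.2
tool_pos: [0.5146, -0.4857, 0.204]
tool_rot: [-1.559, -0.027, -1.465]
contact_force: [0.3, -1.0, -0.6]
opening: 0.0552
```

```bash
python3 - <<'E'
from h import *
go(blk(0,70,180),-99.1)
go(blk(0,70,180),80.9)
print(sensors.observe()['qpos'])
for n in('top','scene'):
  c=snap(n,n+'12.png')
i=load('scene12.png')['frame'][:,:,::-1]
cv2.imwrite('pics/s12b.png',cv2.resize(i[80:200,240:400],None,fx=5,fy=5,interpolation=cv2.INTER_CUBIC))
i=load('top12.png')['frame'][:,:,::-1]
cv2.imwrite('pics/t12b.png',cv2.resize(i[100:250,70:270],None,fx=4,fy=4,interpolation=cv2.INTER_CUBIC))
E
```

```text
shift mm [-522.9    4.7   71.6] twist 15.17 | t 20.2 pos [ 0.5146 -0.4857  0.204 ] rpy [-89.32  -1.56 -83.93] F [ 0.3 -1.  -0.6] open 0.0552
shift mm [-522.9    4.7   71.6] twist -164.83 | t 20.2 pos [ 0.5146 -0.4857  0.204 ] rpy [-89.32  -1.56 -83.93] F [ 0.3 -1.  -0.6] open 0.0552
[-0.86232465  0.70760726  1.03470777 -0.00570474  1.37015979 -0.96745887]
```

View pics/s12b.png

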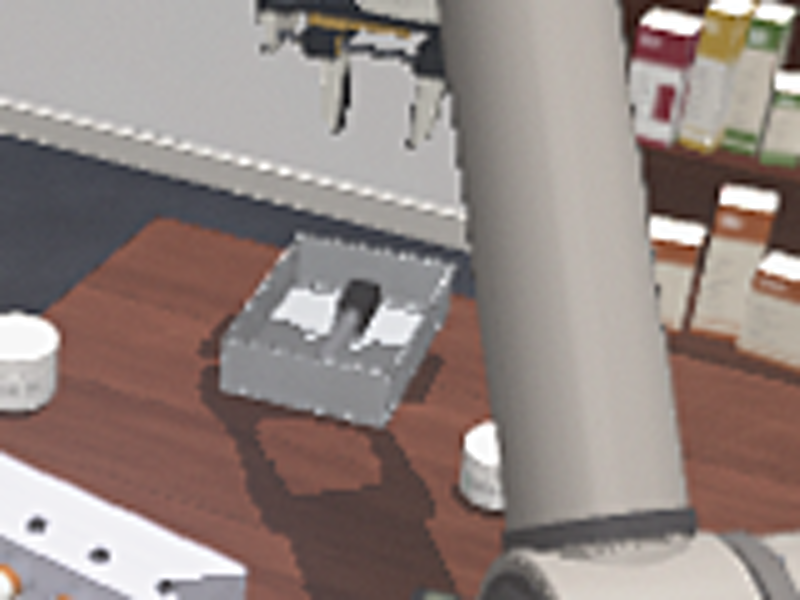

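View pics/t12b.png

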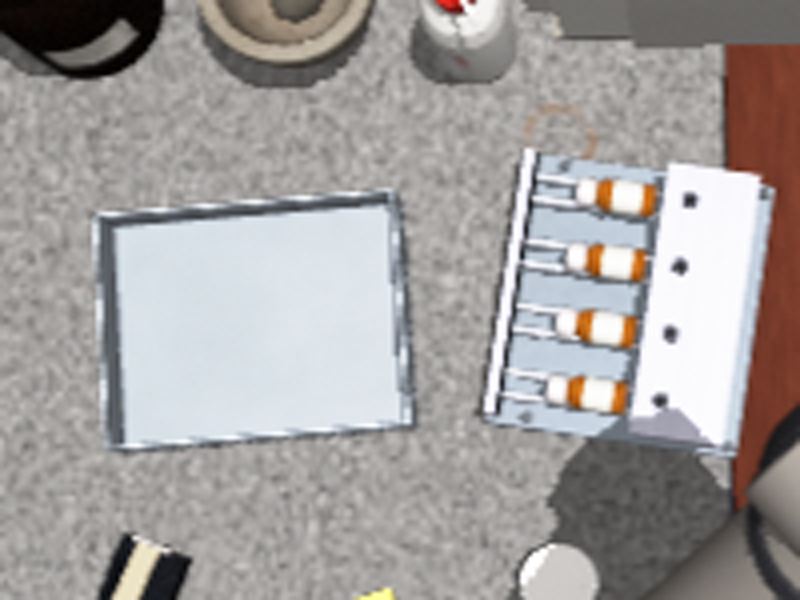

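The drift is lying in the wash tray, handle at (360,295) in the scene crop. All four vials are on the rails. The grey tray's rim corners are at (97,215), (397,192), (412,425) and (112,450) in the top crop.

```bash
python3 - <<'E'
from h import *
c=load('top12.png')
f=lambda u,v:((u+.5)/4-.5+70,(v+.5)/4-.5+100)
for a,b in [((547,388),(627,396)),((556,322),(636,331)),((566,256),(645,265)),((576,189),(657,199))]:
    A=px2w(c,*f(*a),.056);Bq=px2w(c,*f(*b),.058); print(w2b(A).round(1),w2b(Bq).round(1),w2b((A+Bq)/2).round(1),((A+Bq)/2).round(4))
R=np.array([px2w(c,*f(*p),.052) for p in((97,215),(397,192),(412,425),(112,450))]);print(R.round(4),R.mean(0).round(4))
print('yaw',np.degrees([np.arctan2(-(R[0]-R[1])[0],(R[0]-R[1])[1]),np.arctan2(-(R[3]-R[2])[0],(R[3]-R[2])[1]),np.arctan2((R[1]-R[2])[1],(R[1]-R[2])[0])]))
E
```

```text
[-78.9 104.8  50. ] [-76.3  43.   52. ] [-77.6  73.9  51. ] [0.4546 0.0576 0.057 ]
[-27.4 105.8  50. ] [-25.6  43.6  52. ] [-26.5  74.7  51. ] [0.5051 0.0503 0.057 ]
[ 24.6 106.   50. ] [26.2 44.3 52. ] [25.4 75.1 51. ] [0.5564 0.0426 0.057 ]
[ 77.7 106.3  50. ] [78.7 42.7 52. ] [78.2 74.5 51. ] [0.6085 0.0336 0.057 ]
[[0.5984 0.438  0.052 ]
 [0.6134 0.2048 0.052 ]
 [0.4315 0.1926 0.052 ]
 [0.4155 0.4227 0.052 ]] [0.5147 0.3145 0.052 ]
yaw [3.66163699 3.96526936 3.82315213]
```

send_rows(motion=[[[-0.05,0,0.007,2],[-0.1,0,0.014,4],[-0.15,0,0.021,6],[-0.2,0,0.028,8],[-0.25,0,0.03,10],[-0.3,0,0.03,12],[-0.35,0,0.03,15],[-0.35,0,0.03,15]]], gripper=0.43, grip_force=10)

```text
time: 21.1
tool_pos: [0.504, -0.1276, 0.19]
tool_rot: [-1.564, -0.015, -1.723]
contact_force: [0.1, -0.5, 0.0]
opening: 0.0394
```

```bash
python3 - <<'E'
from h import *
go(blk(-80,74.5,110),-99.1)
E
```

```text
shift mm [-177.4   70.8  -79.8] twist 0.39 | t 21.1 pos [ 0.504  -0.1276  0.19  ] rpy [-89.62  -0.86 -98.71] F [ 0.1 -0.5  0. ] open 0.0394
```

send_rows(motion=[[[-0.045,0,-0.02,0.4],[-0.09,0,-0.04,0.4],[-0.135,0,-0.06,0.4],[-0.177,0.01,-0.08,0.4],[-0.177,0.05,-0.08,0.4],[-0.177,0.071,-0.08,0.4],[-0.177,0.071,-0.08,0.4],[-0.177,0.071,-0.08,0.4]]])

```text
time: 21.9
tool_pos: [0.4519, 0.0578, 0.1153]
tool_rot: [-1.566, -0.015, -1.73]
contact_force: [1.3, -0.4, -0.0]
opening: 0.0391
```

```bash
python3 - <<'E'
from h import *
go(blk(-80,74.5,59),-99.1)
c=snap('scene','scene13.png');i=c['frame'][:,:,::-1]
cv2.imwrite('pics/s13b.png',cv2.resize(i[130:250,190:330],None,fx=5,fy=5,interpolation=cv2.INTER_CUBIC))
E
```

```text
shift mm [-1.6 50.3 -0. ] twist -0.03 | t 21.9 pos [0.4519 0.0578 0.1153] rpy [-89.73  -0.88 -99.13] F [ 1.3 -0.4 -0. ] open 0.0391
```

View pics/s13b.png

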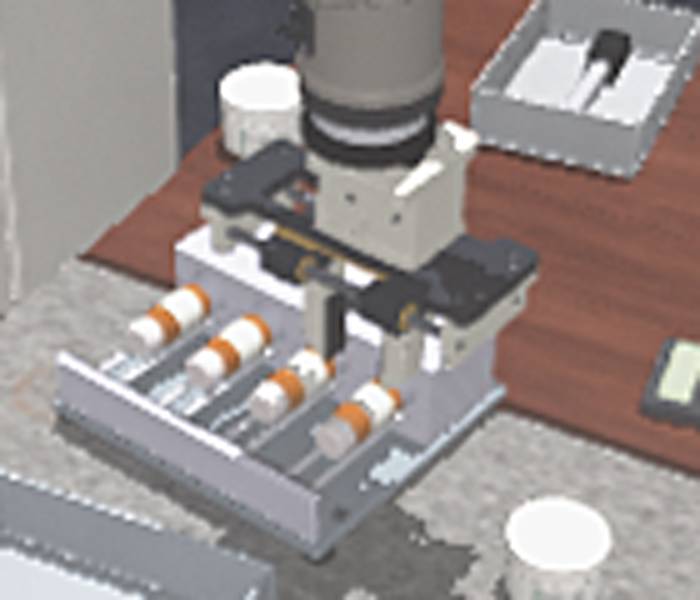

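The fingers straddle the near vial from above. I'll narrow the jaws to 36 mm and descend.

send_rows(motion=[[[-0.002,0.015,0,0],[-0.002,0.03,0,0],[-0.002,0.04,0,0],[-0.002,0.046,0,0],[-0.002,0.05,0,0],[-0.002,0.05,0,0]]], gripper=0.39)

```text
time: 22.55
tool_pos: [0.4532, 0.0588, 0.066]
tool_rot: [-1.564, -0.015, -1.731]
contact_force: [-0.7, 0.5, 0.3]
opening: 0.036
```

send_rows(motion=[[[0,0,0.001,0],[0,0,0.002,0],[0,0,0.002,0],[0,0,0.002,0],[0,0,0.002,0],[0,0,0.002,0]]], gripper=0.2, grip_force=10)

```text
time: 23.15
tool_pos: [0.4552, 0.0586, 0.0664]
tool_rot: [-1.564, -0.015, -1.731]
contact_force: [-2.0, 0.2, 6.0]
opening: 0.0255
```

```bash
python3 - <<'E'
from h import *
go(blk(-78,74.5,110),-99.1)
E
```

```text
shift mm [  1.1 -49.6  -0.5] twist -0.06 | t 23.15 pos [0.4552 0.0586 0.0664] rpy [-89.6   -0.85 -99.16] F [-2.   0.2  6. ] open 0.0255
```

```bash
cat >> h.py <<'E'
def tray(x,y,z,c=(.5147,.3145),yaw=3.8):
    a=np.radians(yaw);x,y=x/1e3,y/1e3
    return np.array([c[0]+np.cos(a)*x-np.sin(a)*y,c[1]+np.sin(a)*x+np.cos(a)*y,z/1e3])
E
python3 - <<'E'
from h import *
for p in((-40,-50),(-40,50),(40,-50),(40,50)): print(p); go(tray(*p,140),-86.2)
E
```

```text
(-40, -50)
shift mm [-203.3  -76.7   -9.2] twist -12.96 | t 23.15 pos [0.4552 0.0586 0.0664] rpy [-89.6   -0.85 -99.16] F [-2.   0.2  6. ] open 0.0255
(-40, 50)
shift mm [-300.8  -78.3  -31.6] twist -12.96 | t 23.15 pos [0.4552 0.0586 0.0664] rpy [-89.6   -0.85 -99.16] F [-2.   0.2  6. ] open 0.0255
(40, -50)
shift mm [-221.3  -76.4   68.8] twist -12.96 | t 23.15 pos [0.4552 0.0586 0.0664] rpy [-89.6   -0.85 -99.16] F [-2.   0.2  6. ] open 0.0255
(40, 50)
shift mm [-318.7  -78.    46.4] twist -12.96 | t 23.15 pos [0.4552 0.0586 0.0664] rpy [-89.6   -0.85 -99.16] F [-2.   0.2  6. ] open 0.0255
```

Vial 1 goes to tray spot (-40,50). I'll lift it gently first.

send_rows(motion=[[[0,-0.005,0,0],[0,-0.015,0,0],[0,-0.03,0,0],[0,-0.05,0,0],[0,-0.077,0,0],[0,-0.077,0,0]]])

```text
time: 23.75
tool_pos: [0.457, 0.0598, 0.1469]
tool_rot: [-1.557, -0.014, -1.731]
contact_force: [-0.2, -0.5, -0.7]
opening: 0.0255
```

```bash
python3 - <<'E'
from h import *
go(tray(-40,50,140),-86.2)
c=snap('scene','scene14.png');i=c['frame'][:,:,::-1]
cv2.imwrite('pics/s14b.png',cv2.resize(i[110:250,190:330],None,fx=4,fy=4,interpolation=cv2.INTER_CUBIC))
E
```

```text
shift mm [-300.5    2.2  -33.7] twist -12.95 | t 23.75 pos [0.457  0.0598 0.1469] rpy [-89.19  -0.8  -99.15] F [-0.2 -0.5 -0.7] open 0.0255
```

View pics/s14b.png

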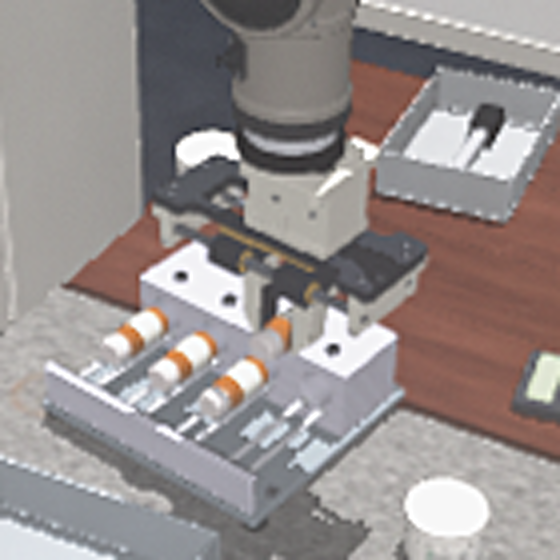

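The vial is held between the pads, at (275,335). I'll move it over the tray.

send_rows(motion=[[[-0.025,0,-0.003,-2],[-0.065,0,-0.007,-4],[-0.11,0,-0.012,-6],[-0.16,0,-0.018,-8],[-0.21,0,-0.023,-10],[-0.26,0,-0.03,-12],[-0.3,0,-0.034,-13],[-0.3,0,-0.034,-13]]])

```text
time: 24.6
tool_pos: [0.4692, 0.3658, 0.1391]
tool_rot: [-1.563, -0.015, -1.499]
contact_force: [0.5, -0.3, -0.2]
opening: 0.0255
```

```bash
python3 - <<'E'
from h import *
go(tray(-40,50,32.5),-86.2)
for n in('top','scene'): c=snap(n,n+'15.png')
i=load('top15.png')['frame'][:,:,::-1]
cv2.imwrite('pics/t15b.png',cv2.resize(i[100:250,70:270],None,fx=4,fy=4,interpolation=cv2.INTER_CUBIC))
i=load('scene15.png')['frame'][:,:,::-1]
cv2.imwrite('pics/s15b.png',cv2.resize(i[170:330,120:330],None,fx=3.5,fy=3.5,interpolation=cv2.INTER_CUBIC))
E
```

```text
shift mm [  2.6 106.6   1.1] twist 0.34 | t 24.6 pos [0.4692 0.3658 0.1391] rpy [-89.56  -0.88 -85.86] F [ 0.5 -0.3 -0.2] open 0.0255
```

View pics/t15b.png

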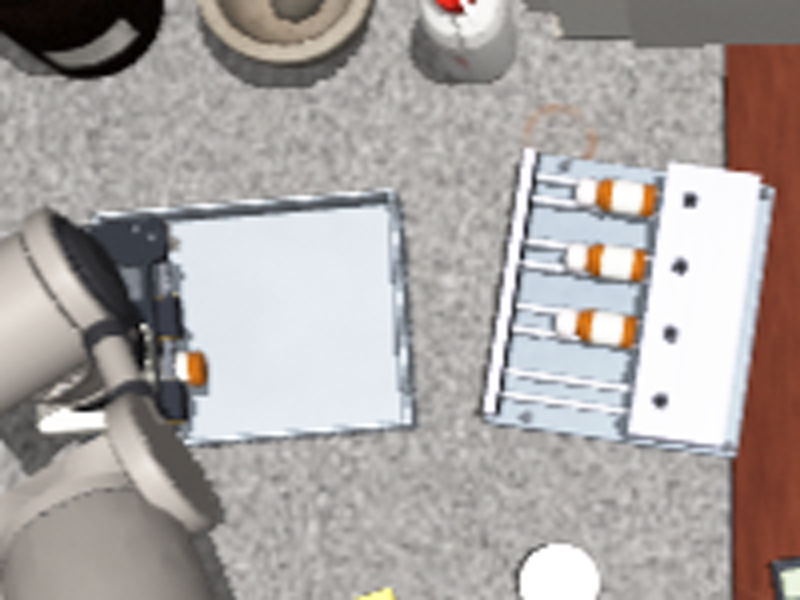

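View pics/s15b.png

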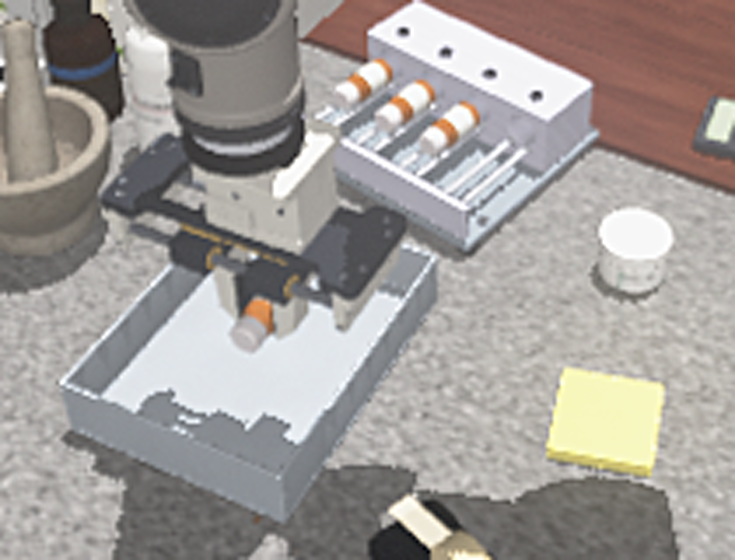

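The vial is level and over the near-left part of the tray. I'll lower it.

send_rows(motion=[[[0.0025,0.03,0.001,0.3],[0.0025,0.06,0.001,0.3],[0.0025,0.08,0.001,0.3],[0.0025,0.092,0.001,0.3],[0.0025,0.1,0.001,0.3],[0.0025,0.103,0.001,0.3],[0.0025,0.105,0.001,0.3],[0.0025,0.105,0.001,0.3]]])

```text
time: 25.5
tool_pos: [0.4715, 0.3575, 0.0347]
tool_rot: [-1.564, -0.018, -1.507]
contact_force: [-0.6, 0.5, -0.7]
opening: 0.0254
```

```bash
python3 - <<'E'
from h import *
go(tray(-40,50,32),-86.2)
E
```

```text
shift mm [-4.3  2.6  0.2] twist -0.14 | t 25.5 pos [0.4715 0.3575 0.0347] rpy [-89.6   -1.   -86.34] F [-0.6  0.5 -0.7] open 0.0254
```

send_rows(motion=[[[0,0.001,0,0],[0,0.0015,0,0],[0,0.002,0,0],[0,0.0025,0,0],[0,0.0025,0,0]]])

```text
time: 26.0
tool_pos: [0.4718, 0.3577, 0.0333]
tool_rot: [-1.563, -0.017, -1.507]
contact_force: [-2.7, -1.3, 7.3]
opening: 0.0257
```

send_rows(motion=[[[0,0,0,0],[0,0,0,0],[0,0,0,0],[0,0,0,0]]], gripper=0.39)

```text
time: 26.4
tool_pos: [0.4718, 0.3577, 0.0332]
tool_rot: [-1.563, -0.017, -1.507]
contact_force: [0.1, -0.2, 0.2]
opening: 0.0359
```

send_rows(motion=[[[0,-0.01,0,0],[0,-0.03,0,0],[0,-0.07,0,0],[0,-0.11,0,0],[0,-0.11,0,0],[0,-0.11,0,0]]])

```text
time: 27.0
tool_pos: [0.4711, 0.3598, 0.1447]
tool_rot: [-1.56, -0.016, -1.507]
contact_force: [-0.6, 0.0, -0.3]
opening: 0.0359
```

```bash
python3 - <<'E'
from h import *
go(blk(-28,74.5,130),-99.1)
for n in('scene',): c=snap(n,n+'16.png')
i=load('scene16.png')['frame'][:,:,::-1]
cv2.imwrite('pics/s16b.png',cv2.resize(i[170:330,120:330],None,fx=3.5,fy=3.5,interpolation=cv2.INTER_CUBIC))
E
```

```text
shift mm [310.7  13.8  12.5] twist 12.76 | t 27.0 pos [0.4711 0.3598 0.1447] rpy [-89.41  -0.91 -86.34] F [-0.6  0.  -0.3] open 0.0359
```

View pics/s16b.png

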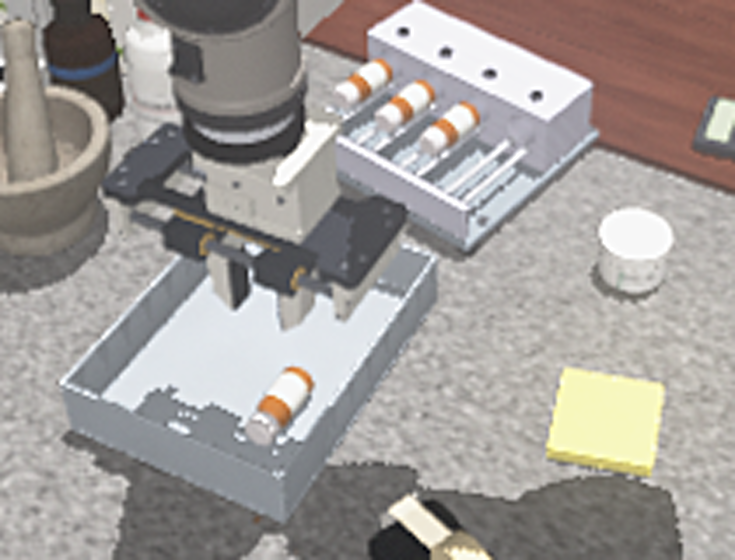

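Vial 1 lies on the tray floor, at (280,405). Now vial 2.

send_rows(motion=[[[0.045,0,0.002,2],[0.095,0,0.004,4],[0.145,0,0.006,6],[0.195,0.005,0.008,8],[0.245,0.01,0.01,10],[0.29,0.013,0.012,12.8],[0.311,0.014,0.0125,12.8],[0.311,0.014,0.0125,12.8]]])

```text
time: 27.85
tool_pos: [0.5023, 0.0469, 0.1333]
tool_rot: [-1.562, -0.016, -1.734]
contact_force: [0.0, 0.9, -0.6]
opening: 0.0358
```

```bash
python3 - <<'E'
from h import *
go(blk(-28,74.5,60),-99.1)
E
```

```text
shift mm [-4.8 67.2  0.2] twist -0.28 | t 27.85 pos [0.5023 0.0469 0.1333] rpy [-89.52  -0.91 -99.38] F [ 0.   0.9 -0.6] open 0.0358
```

send_rows(motion=[[[-0.005,0.015,0,-0.3],[-0.005,0.03,0,-0.3],[-0.005,0.05,0,-0.3],[-0.005,0.06,0,-0.3],[-0.005,0.064,0,-0.3],[-0.005,0.067,0,-0.3],[-0.005,0.067,0,-0.3]]])

```text
time: 28.55
tool_pos: [0.5036, 0.0509, 0.0663]
tool_rot: [-1.562, -0.016, -1.729]
contact_force: [-0.9, 1.0, -0.6]
opening: 0.0358
```

```bash
python3 - <<'E'
from h import *
go(blk(-26,74.5,60),-99.1)
E
```

```text
shift mm [0.5 0.3 2.1] twist 0.04 | t 28.55 pos [0.5036 0.0509 0.0663] rpy [-89.52  -0.9  -99.06] F [-0.9  1.  -0.6] open 0.0358
```

send_rows(motion=[[[0,0,0.001,0],[0,0,0.002,0],[0,0,0.002,0],[0,0,0.002,0],[0,0,0.002,0],[0,0,0.002,0]]], gripper=0.2)

```text
time: 29.15
tool_pos: [0.5063, 0.0506, 0.0669]
tool_rot: [-1.561, -0.016, -1.729]
contact_force: [2.5, 0.4, 5.4]
opening: 0.0257
```

send_rows(motion=[[[0,-0.005,0,0],[0,-0.015,0,0],[0,-0.03,0,0],[0,-0.05,0,0],[0,-0.077,0,0],[0,-0.077,0,0],[0,-0.077,0,0]]])

```text
time: 29.85
tool_pos: [0.5054, 0.0519, 0.1442]
tool_rot: [-1.56, -0.016, -1.729]
contact_force: [0.4, 0.1, -0.6]
opening: 0.0254
```

```bash
python3 - <<'E'
from h import *
go(tray(40,50,140),-86.2)
c=snap('scene','scene17.png');i=c['frame'][:,:,::-1]
cv2.imwrite('pics/s17b.png',cv2.resize(i[110:250,190:330],None,fx=4,fy=4,interpolation=cv2.INTER_CUBIC))
E
```

```text
shift mm [-318.5   -0.8   -4.3] twist -12.86 | t 29.85 pos [0.5054 0.0519 0.1442] rpy [-89.39  -0.89 -99.06] F [ 0.4  0.1 -0.6] open 0.0254
```

View pics/s17b.png

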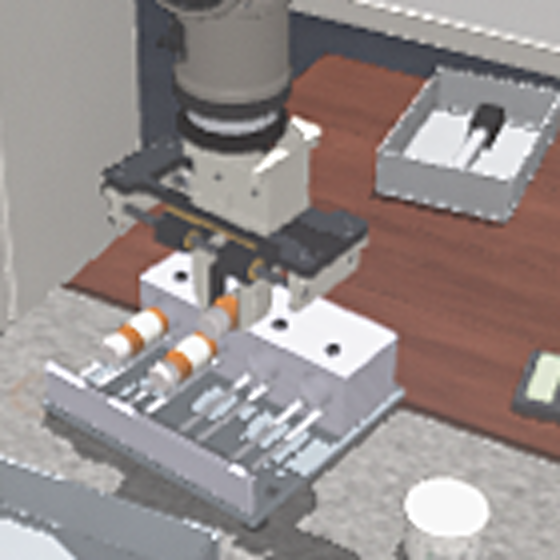

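Vial 2 is held clear of vials 3 and 4. I'll take it to tray spot (40,50).

send_rows(motion=[[[-0.025,0,0,-2],[-0.065,0,0,-4],[-0.11,0,-0.001,-6],[-0.16,0,-0.002,-8],[-0.21,0,-0.003,-10],[-0.26,0,-0.004,-12],[-0.3,0,-0.004,-12.9],[-0.318,0,-0.004,-12.9]]])

```text
time: 30.7
tool_pos: [0.5499, 0.3698, 0.1362]
tool_rot: [-1.568, -0.018, -1.5]
contact_force: [-0.5, -0.1, -1.6]
opening: 0.0255
```

```bash
python3 - <<'E'
from h import *
go(tray(40,50,33.5),-86.2)
for n in('top',): c=snap(n,n+'18.png')
i=load('top18.png')['frame'][:,:,::-1]
cv2.imwrite('pics/t18b.png',cv2.resize(i[100:250,70:270],None,fx=4,fy=4,interpolation=cv2.INTER_CUBIC))
E
```

```text
shift mm [  1.  102.7   0.9] twist 0.24 | t 30.7 pos [0.5499 0.3698 0.1362] rpy [-89.85  -1.02 -85.96] F [-0.5 -0.1 -1.6] open 0.0255
```

View pics/t18b.png

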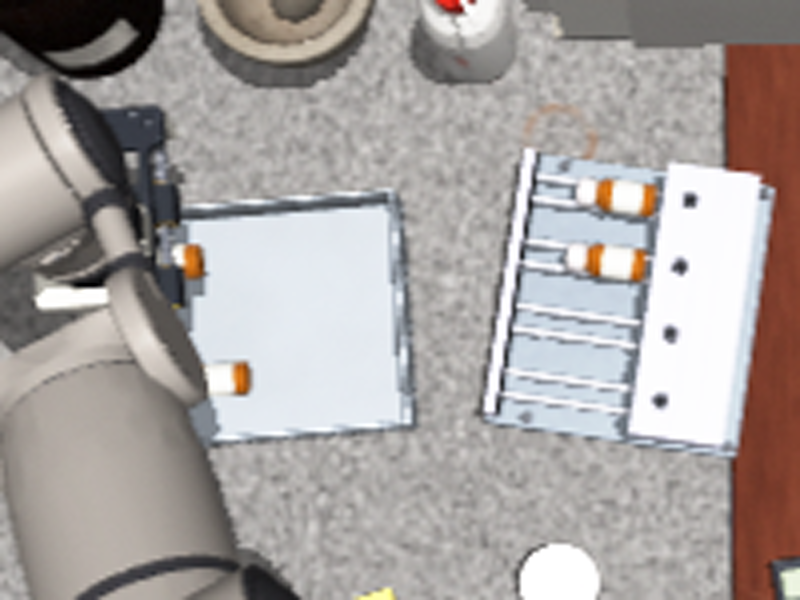

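send_rows(motion=[[[-0.001,0.03,0.001,0.2],[-0.002,0.06,0.001,0.2],[-0.003,0.08,0.001,0.2],[-0.003,0.09,0.001,0.2],[-0.003,0.096,0.001,0.2],[-0.003,0.099,0.001,0.2],[-0.003,0.101,0.001,0.2],[-0.003,0.101,0.001,0.2]]])

```text
time: 31.55
tool_pos: [0.5516, 0.3725, 0.0357]
tool_rot: [-1.567, -0.016, -1.504]
contact_force: [0.2, -0.0, -1.3]
opening: 0.0258
```

```bash
python3 - <<'E'
from h import *
go(tray(40,50,33.3),-86.2)
E
```

```text
shift mm [ 5.4  2.5 -0.6] twist 0.04 | t 31.55 pos [0.5516 0.3725 0.0357] rpy [-89.76  -0.94 -86.16] F [ 0.2 -0.  -1.3] open 0.0258
```

send_rows(motion=[[[0,0.001,0,0],[0,0.0015,0,0],[0,0.002,0,0],[0,0.002,0,0],[0,0.002,0,0]]])

```text
time: 32.05
tool_pos: [0.5517, 0.3726, 0.0339]
tool_rot: [-1.566, -0.016, -1.504]
contact_force: [-0.2, -0.2, 0.7]
opening: 0.0258
```

send_rows(motion=[[[0,0,0,0],[0,0,0,0],[0,0,0,0],[0,0,0,0]]], gripper=0.39)

```text
time: 32.45
tool_pos: [0.5517, 0.3726, 0.0339]
tool_rot: [-1.566, -0.016, -1.504]
contact_force: [0.4, -0.6, 0.2]
opening: 0.0357
```

send_rows(motion=[[[0,-0.01,0,0],[0,-0.03,0,0],[0,-0.07,0,0],[0,-0.105,0,0],[0,-0.105,0,0],[0,-0.105,0,0]]])

```text
time: 33.05
tool_pos: [0.5514, 0.3745, 0.1405]
tool_rot: [-1.564, -0.015, -1.504]
contact_force: [0.0, -0.1, -0.4]
opening: 0.036
```

```bash
python3 - <<'E'
from h import *
go(blk(24,74.5,130),-99.1)
for n in('scene',): c=snap(n,n+'19.png')
i=load('scene19.png')['frame'][:,:,::-1]
cv2.imwrite('pics/s19b.png',cv2.resize(i[170:330,120:330],None,fx=3.5,fy=3.5,interpolation=cv2.INTER_CUBIC))
E
```

```text
shift mm [331.7   9.4 -18.8] twist 12.95 | t 33.05 pos [0.5514 0.3745 0.1405] rpy [-89.61  -0.87 -86.15] F [ 0.  -0.1 -0.4] open 0.036
```

View pics/s19b.png

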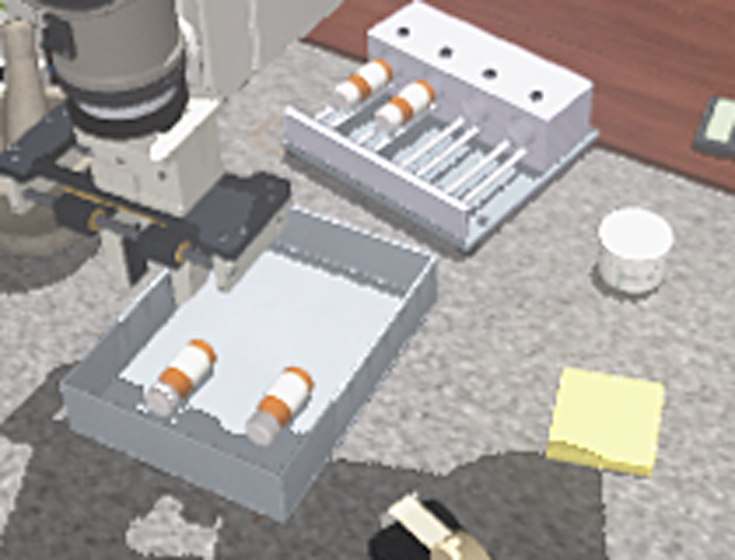

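Two vials are now in the tray side by side, at (180,375) and (280,405). Now vial 3.

send_rows(motion=[[[0.045,0,-0.003,2],[0.095,0,-0.006,4],[0.145,0,-0.009,6],[0.195,0.005,-0.012,8],[0.245,0.008,-0.015,10],[0.293,0.009,-0.018,12.9],[0.331,0.009,-0.019,12.9],[0.331,0.009,-0.019,12.9]]])

```text
time: 33.9
tool_pos: [0.5534, 0.038, 0.1338]
tool_rot: [-1.566, -0.016, -1.734]
contact_force: [-0.2, 1.3, -0.7]
opening: 0.0356
```

```bash
python3 - <<'E'
from h import *
go(blk(24,74.5,60),-99.1)
E
```

```text
shift mm [-5.5 67.8  0.6] twist -0.25 | t 33.9 pos [0.5534 0.038  0.1338] rpy [-89.72  -0.94 -99.35] F [-0.2  1.3 -0.7] open 0.0356
```

send_rows(motion=[[[-0.005,0.015,0,-0.3],[-0.005,0.03,0,-0.3],[-0.005,0.05,0,-0.3],[-0.005,0.06,0,-0.3],[-0.005,0.065,0,-0.3],[-0.005,0.068,0,-0.3],[-0.005,0.068,0,-0.3]]])

```text
time: 34.6
tool_pos: [0.5543, 0.042, 0.0657]
tool_rot: [-1.566, -0.017, -1.729]
contact_force: [-0.4, -0.6, -0.2]
opening: 0.036
```

```bash
python3 - <<'E'
from h import *
go(blk(26,74.5,60),-99.1)
E
```

```text
shift mm [-0.3 -0.3  2.7] twist 0.06 | t 34.6 pos [0.5543 0.042  0.0657] rpy [-89.74  -0.95 -99.04] F [-0.4 -0.6 -0.2] open 0.036
```

send_rows(motion=[[[0,0,0.001,0],[0,-0.0005,0.002,0],[0,-0.0005,0.0025,0],[0,-0.0005,0.0025,0],[0,-0.0005,0.0025,0],[0,-0.0005,0.0025,0]]], gripper=0.2)

```text
time: 35.2
tool_pos: [0.5573, 0.0416, 0.0668]
tool_rot: [-1.565, -0.016, -1.729]
contact_force: [1.4, 0.3, 5.3]
opening: 0.0258
```

send_rows(motion=[[[0,-0.005,0,0],[0,-0.015,0,0],[0,-0.03,0,0],[0,-0.05,0,0],[0,-0.077,0,0],[0,-0.077,0,0],[0,-0.077,0,0]]])

```text
time: 35.9
tool_pos: [0.5568, 0.0429, 0.1442]
tool_rot: [-1.564, -0.016, -1.729]
contact_force: [-0.4, -0.3, -1.4]
opening: 0.0253
```

```bash
python3 - <<'E'
from h import *
go(tray(-40,-62,140),-86.2)
c=snap('scene','scene20.png');i=c['frame'][:,:,::-1]
cv2.imwrite('pics/s20b.png',cv2.resize(i[110:250,190:330],None,fx=4,fy=4,interpolation=cv2.INTER_CUBIC))
c=snap('top','top20.png');i=c['frame'][:,:,::-1]
cv2.imwrite('pics/t20b.png',cv2.resize(i[100:250,70:270],None,fx=4,fy=4,interpolation=cv2.INTER_CUBIC))
E
```

```text
shift mm [-192.3    0.4 -109.5] twist -12.84 | t 35.9 pos [0.5568 0.0429 0.1442] rpy [-89.63  -0.93 -99.04] F [-0.4 -0.3 -1.4] open 0.0253
```

View pics/s20b.png

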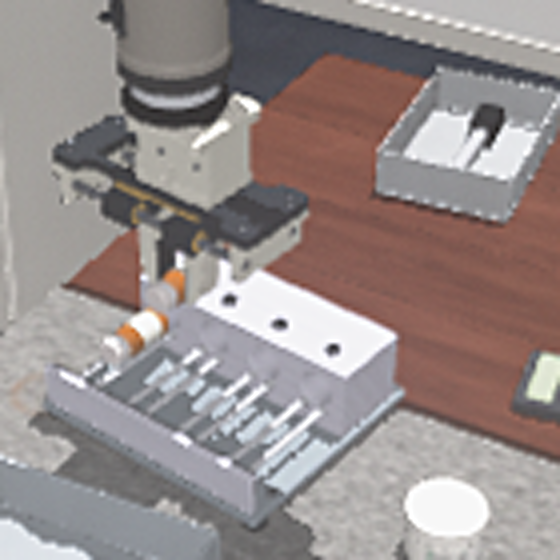

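View pics/t20b.png

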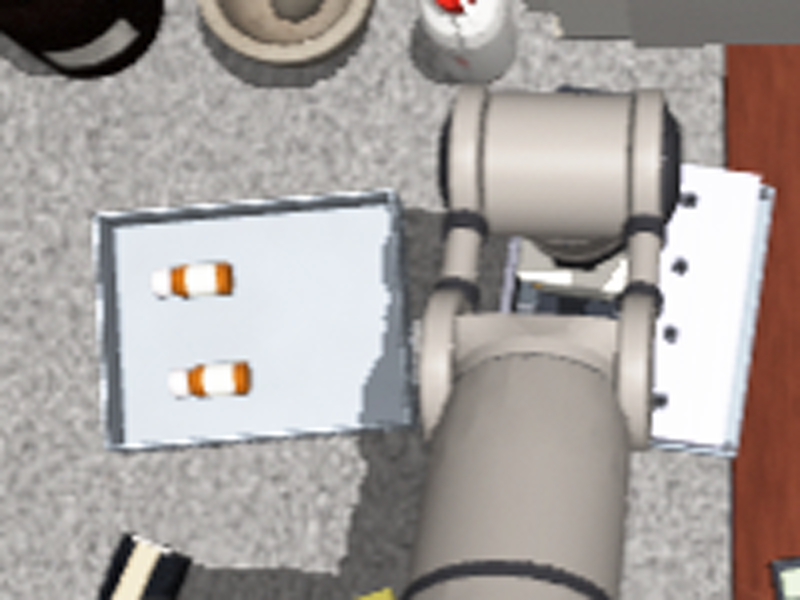

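Vial 3 is held. The tray hasn't moved, and its right half is free. On to spot (-40,-62).

send_rows(motion=[[[-0.02,0,-0.011,-2],[-0.055,0,-0.031,-4],[-0.095,0,-0.054,-6],[-0.135,0,-0.077,-8],[-0.17,0,-0.097,-10],[-0.192,0,-0.109,-12.8],[-0.192,0,-0.109,-12.8],[-0.192,0,-0.109,-12.8]]])

```text
time: 36.8
tool_pos: [0.4781, 0.2496, 0.1383]
tool_rot: [-1.572, -0.018, -1.504]
contact_force: [0.8, -0.5, -0.6]
opening: 0.0251
```

```bash
python3 - <<'E'
from h import *
go(tray(-40,-62,34.5),-86.2)
E
```

```text
shift mm [ -2.2 103.8   1. ] twist 0.01 | t 36.8 pos [0.4781 0.2496 0.1383] rpy [-90.1   -1.03 -86.19] F [ 0.8 -0.5 -0.6] open 0.0251
```

send_rows(motion=[[[-0.002,0.03,0.001,0],[-0.002,0.06,0.001,0],[-0.002,0.08,0.001,0],[-0.002,0.092,0.001,0],[-0.002,0.098,0.001,0],[-0.002,0.101,0.001,0],[-0.002,0.103,0.001,0],[-0.002,0.103,0.001,0]]])

```text
time: 37.6
tool_pos: [0.4793, 0.2498, 0.0358]
tool_rot: [-1.571, -0.018, -1.504]
contact_force: [-0.5, -0.2, -0.8]
opening: 0.0256
```

```bash
python3 - <<'E'
from h import *
go(tray(-40,-62,33.5),-86.2)
E
```

```text
shift mm [-0.2  2.3 -0.4] twist 0.0 | t 37.6 pos [0.4793 0.2498 0.0358] rpy [-90.03  -1.01 -86.2 ] F [-0.5 -0.2 -0.8] open 0.0256
```

send_rows(motion=[[[0,0.001,0,0],[0,0.0015,0,0],[0,0.002,0,0],[0,0.002,0,0],[0,0.002,0,0]]])

```text
time: 38.1
tool_pos: [0.4793, 0.2498, 0.0339]
tool_rot: [-1.571, -0.018, -1.504]
contact_force: [-0.2, 0.6, -0.2]
opening: 0.0258
```

send_rows(motion=[[[0,0,0,0],[0,0,0,0],[0,0,0,0],[0,0,0,0]]], gripper=0.39)

```text
time: 38.5
tool_pos: [0.4794, 0.2498, 0.0339]
tool_rot: [-1.571, -0.018, -1.504]
contact_force: [0.1, 0.0, -0.3]
opening: 0.0357
```

send_rows(motion=[[[0,-0.01,0,0],[0,-0.03,0,0],[0,-0.07,0,0],[0,-0.105,0,0],[0,-0.105,0,0],[0,-0.105,0,0]]])

```text
time: 39.1
tool_pos: [0.4796, 0.2518, 0.1402]
tool_rot: [-1.569, -0.017, -1.504]
contact_force: [0.3, -0.4, -0.1]
opening: 0.0356
```

```bash
python3 - <<'E'
from h import *
go(blk(77,74.5,130),-99.1)
for n in('scene',): c=snap(n,n+'21.png')
i=load('scene21.png')['frame'][:,:,::-1]
cv2.imwrite('pics/s21b.png',cv2.resize(i[170:330,120:330],None,fx=3.5,fy=3.5,interpolation=cv2.INTER_CUBIC))
E
```

```text
shift mm [226.    8.2 112.9] twist 12.91 | t 39.1 pos [0.4796 0.2518 0.1402] rpy [-89.89  -0.97 -86.19] F [ 0.3 -0.4 -0.1] open 0.0356
```

View pics/s21b.png

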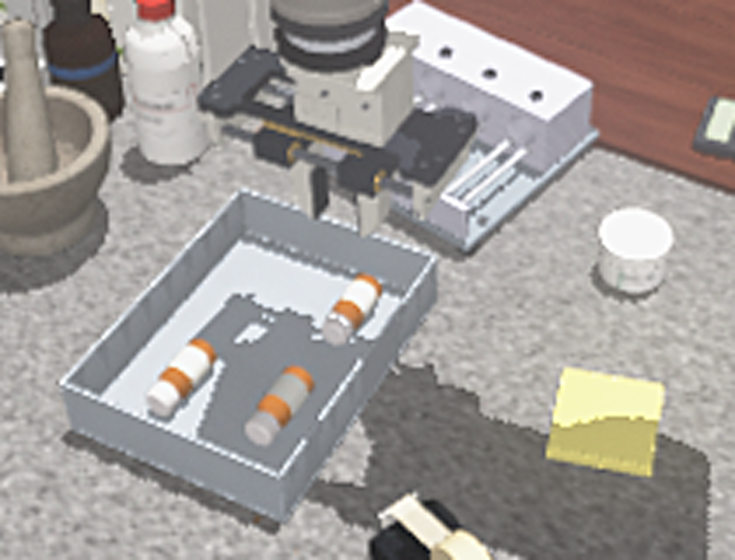

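Three vials are in the tray, separated. Now vial 4.

send_rows(motion=[[[0.04,0,0.018,2],[0.08,0,0.038,4],[0.12,0.003,0.058,6],[0.16,0.005,0.08,8],[0.2,0.007,0.1,10],[0.226,0.008,0.113,12.9],[0.226,0.008,0.113,12.9],[0.226,0.008,0.113,12.9]]])

```text
time: 39.95
tool_pos: [0.6058, 0.0331, 0.1332]
tool_rot: [-1.571, -0.017, -1.73]
contact_force: [0.3, 0.5, 0.0]
opening: 0.0359
```

```bash
python3 - <<'E'
from h import *
go(blk(77,74.5,60),-99.1)
E
```

```text
shift mm [-2.1 67.2  1.4] twist -0.05 | t 39.95 pos [0.6058 0.0331 0.1332] rpy [-90.01  -1.   -99.15] F [0.3 0.5 0. ] open 0.0359
```

send_rows(motion=[[[-0.002,0.015,0.001,0],[-0.002,0.03,0.0015,0],[-0.002,0.05,0.0015,0],[-0.002,0.06,0.0015,0],[-0.002,0.065,0.0015,0],[-0.002,0.067,0.0015,0],[-0.002,0.067,0.0015,0]]])

```text
time: 40.65
tool_pos: [0.6075, 0.0341, 0.0665]
tool_rot: [-1.571, -0.017, -1.73]
contact_force: [-0.3, 0.2, -0.5]
opening: 0.0358
```

```bash
python3 - <<'E'
from h import *
go(blk(78,74.5,60),-99.1)
E
```

```text
shift mm [0.3 0.5 0.9] twist -0.02 | t 40.65 pos [0.6075 0.0341 0.0665] rpy [-89.99  -0.99 -99.12] F [-0.3  0.2 -0.5] open 0.0358
```

send_rows(motion=[[[0,0,0.001,0],[0,0,0.001,0],[0,0,0.001,0],[0,0,0.001,0],[0,0,0.001,0],[0,0,0.001,0]]], gripper=0.2)

```text
time: 41.25
tool_pos: [0.6091, 0.0338, 0.0673]
tool_rot: [-1.569, -0.017, -1.73]
contact_force: [0.2, 1.0, 6.2]
opening: 0.0253
```

send_rows(motion=[[[0,-0.005,0,0],[0,-0.015,0,0],[0,-0.03,0,0],[0,-0.05,0,0],[0,-0.077,0,0],[0,-0.077,0,0],[0,-0.077,0,0]]])

```text
time: 41.95
tool_pos: [0.6091, 0.0352, 0.1446]
tool_rot: [-1.568, -0.017, -1.73]
contact_force: [0.0, -0.1, -0.6]
opening: 0.0256
```

```bash
python3 - <<'E'
from h import *
go(tray(40,-58,140),-86.2)
c=snap('scene','scene22.png');i=c['frame'][:,:,::-1]
cv2.imwrite('pics/s22b.png',cv2.resize(i[110:310,120:330],None,fx=3,fy=3,interpolation=cv2.INTER_CUBIC))
E
```

```text
shift mm [-213.3    0.7  -85.5] twist -12.92 | t 41.95 pos [0.6091 0.0352 0.1446] rpy [-89.85  -0.98 -99.12] F [ 0.  -0.1 -0.6] open 0.0256
```

View pics/s22b.png

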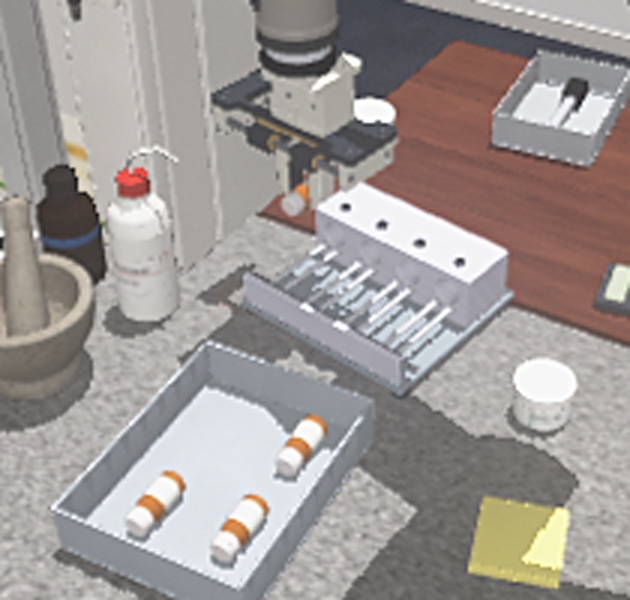

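Vial 4 is held and the rails are empty. I'll swing towards the robot first, to stay clear of the wash bottle, then go to spot (40,-58).

send_rows(motion=[[[-0.015,0,-0.025,0],[-0.03,0,-0.06,-2],[-0.06,0,-0.085,-4],[-0.1,0,-0.085,-7],[-0.145,0,-0.085,-10],[-0.185,0,-0.085,-12.9],[-0.213,0,-0.0855,-12.9],[-0.213,0,-0.0855,-12.9]]])

```text
time: 42.8
tool_pos: [0.5569, 0.2623, 0.1379]
tool_rot: [-1.576, -0.017, -1.501]
contact_force: [-0.9, 0.2, -0.1]
opening: 0.0256
```

```bash
python3 - <<'E'
from h import *
go(tray(40,-58,34.5),-86.2)
E
```

```text
shift mm [  1.4 103.5   1.9] twist 0.2 | t 42.8 pos [0.5569 0.2623 0.1379] rpy [-90.32  -0.96 -86.  ] F [-0.9  0.2 -0.1] open 0.0256
```

send_rows(motion=[[[0.001,0.03,0.001,0.2],[0.001,0.06,0.0015,0.2],[0.001,0.08,0.0015,0.2],[0.001,0.092,0.0015,0.2],[0.001,0.098,0.0015,0.2],[0.001,0.101,0.0015,0.2],[0.001,0.103,0.0015,0.2],[0.001,0.103,0.0015,0.2]]])

```text
time: 43.6
tool_pos: [0.5584, 0.2597, 0.0356]
tool_rot: [-1.575, -0.016, -1.504]
contact_force: [0.0, -1.3, -0.6]
opening: 0.0256
```

```bash
python3 - <<'E'
from h import *
go(tray(40,-58,34),-86.2)
E
```

```text
shift mm [0.4 1.6 0. ] twist -0.0 | t 43.6 pos [0.5584 0.2597 0.0356] rpy [-90.25  -0.94 -86.2 ] F [ 0.  -1.3 -0.6] open 0.0256
```

send_rows(motion=[[[0,0.001,0,0],[0,0.0015,0,0],[0,0.0015,0,0],[0,0.0015,0,0]]])

```text
time: 44.0
tool_pos: [0.5585, 0.2597, 0.0343]
tool_rot: [-1.575, -0.016, -1.504]
contact_force: [0.2, 0.1, -0.7]
opening: 0.0257
```

send_rows(motion=[[[0,0,0,0],[0,0,0,0],[0,0,0,0],[0,0,0,0]]], gripper=0.39)

```text
time: 44.4
tool_pos: [0.5585, 0.2597, 0.0343]
tool_rot: [-1.575, -0.016, -1.504]
contact_force: [-0.5, 1.1, -0.1]
opening: 0.0358
```

send_rows(motion=[[[0,-0.01,0,0],[0,-0.03,0,0],[0,-0.07,0,0],[0,-0.12,0,0],[0.04,-0.14,-0.04,0],[0.08,-0.14,-0.08,0],[0.12,-0.14,-0.12,0],[0.12,-0.14,-0.12,0]]])

```text
time: 45.2
tool_pos: [0.4442, 0.1323, 0.1777]
tool_rot: [-1.575, -0.017, -1.505]
contact_force: [-0.0, -0.2, -0.0]
opening: 0.0357
```

```bash
python3 - <<'E'
from h import *
s=sensors.observe();print(s['time'],s['tool_pos'],s['contact_force'])
for n in('scene','top'):
  c=snap(n,n+'23.png')
  cv2.imwrite('pics/%s23b.png'%n,cv2.resize(c['frame'][:,:,::-1],(800,600),interpolation=cv2.INTER_CUBIC))
E
```

```text
45.2 [0.44424345 0.13234601 0.17770677] [-0.04826542 -0.22624664 -0.03267713]
```

View pics/scene23b.png

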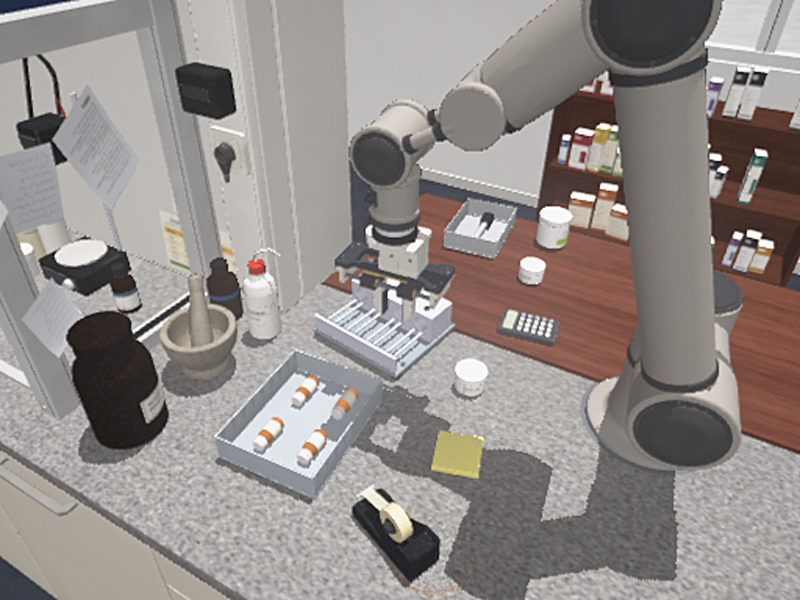

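View pics/top23b.png

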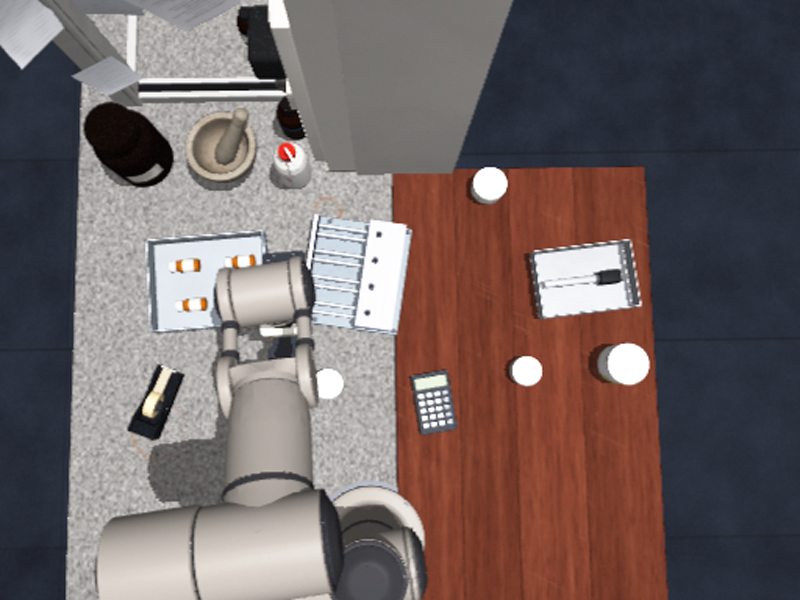

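The four vials lie apart on the grey tray floor and the drift lies in the wash tray. The jars are at their original pixels: (327,383), (526,370), (626,363) and (490,185). The arm is clear of everything.

```bash
python3 -c "
from h import *
print(hand_in())"
```

```text
the job is handed in; nothing more can be done
None
```

The job is done and handed in at about 45 s of robot time. I pushed all four vials out from the back with the drift, laid the drift in the wash tray, then moved the vials one by one into the grey tray.

- **Pushing:** The wrist force read about 11–12 N along the push each time I sampled it. Each vial stopped with its middle at about y = 74–75 mm on the rails, well short of the end stop.
- **Gripping:** I held each vial at 10 N, only after it was clear of its bore, and set it down before opening the fingers. The highest contact I read while setting one down was about 7 N.
- **Last check:** The final pictures show four vials lying apart on the grey tray floor and the drift inside the wash tray. The jars are where they started and the arm is touching nothing.
- **Disturbance:** Partway through, the grey tray was found knocked about 3 cm to the robot's right. I measured it again before placing any vials.
- **Tool tilt:** The tool gradually tilted by about 1° over the run, because the moves cannot correct tilt. I allowed for it in the positions. No check failed.

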